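# Tighten the cover of the filling press in cross order

### The job

The cover of the dumpling filling press is back on but its four wing nuts are loose: with the claw key, tighten them clockwise in cross order (a nut, the one opposite, then the other pair) in two rounds, giving each about 25 degrees in the first round and in the second turning each until it comes up firm on the seal, without forcing it further or turning the nuts by hand. Then stand the key upright back on the wooden board. Leave the other things on the table where they are.

Things in the scene. Friction and masses are not known exactly. Their poses are not given: they have to be found in the camera images.
- press_cover (a point): Filling press, fixed: low round steel body 192 mm across on a base plate, closed by a flat round cover with four brass wing nuts. The point is the centre of the cover's top, 72 mm above the table (a button of radius 26 mm, 6 mm high, sits there); x points from the robot's side to the far side of the press, y to the side where a small black-handled slide sits on the base plate, z up.
- key: Claw key for the wing nuts: steel, 102 mm tall, 0.3 kg, standing upright on its prongs on the board; origin at its underside. Four prongs 16 mm long (9 mm radially, 8 mm across, at radius 22 mm, on the key's +x, +y, -x, -y), a disc of radius 28 mm from 16 to 28 mm up, a shaft of 11 mm diameter, a T-handle bar on top (72 to 102 mm up).
- key_grip (a point): Centre of the key's T-handle bar, 87 mm above the prong tips. The bar is 80 mm long along the key's x, 14 mm thick along y, 30 mm high. Set on a nut, the key's disc rests on the wing's top with this point 163 mm above the table; with the prongs on top of the wing instead it is 16 mm higher, and drops on when turned.
- board_top (a point): Wooden board, fixed, 150 x 150 mm and 18 mm thick, on which the key stands; the point is the centre of its top face.
- wing1_top (a point): Brass wing nut 1, far left on the cover seen from the robot, 64 mm from its centre; oppo nut 3. Hub 24 mm across, flat wing 56 mm long, 7 mm thick. The point: on its axis, top face, 92 mm above the table; x along the wing, z up. The key's prongs straddle the wing with 0.4 rad of play to either side of 45 degrees; a prong meets the wing 0.35 rad from it.
- wing1 (a joint): Rotation of wing nut 1 on its stud in rad, growing clockwise seen from above; 0 to 0.1 at the start. Steady drag 0.15 N m; it stays where left. Somewhere between 0.7 and 1.2 (other for each nut: feel it) it comes up firm and turns no more on the stud; further turning only winds up stud and seal, at 2 N m per rad. 0.2 to 0.5 N m on it is tight.
- seal1 (a joint): Wind-up of the stud and rubber seal under wing nut 1, rad: 0 relaxed, 0.08 under the drag of turning, more when the firm nut is forced on (2 N m per rad); springs back when let go. Past 0.35 (0.7 N m) the seal is crushed.
- wing2_top (a point): Brass wing nut 2, near left on the cover seen from the robot, 64 mm from its centre; oppo nut 4. Hub 24 mm across, flat wing 56 mm long, 7 mm thick. The point: on its axis, top face, 92 mm above the table; x along the wing, z up. The key's prongs straddle the wing with 0.4 rad of play to either side of 45 degrees; a prong meets the wing 0.35 rad from it.
- wing2 (a joint): Rotation of wing nut 2 on its stud in rad, growing clockwise seen from above; 0 to 0.1 at the start. Steady drag 0.15 N m; it stays where left. Somewhere between 0.7 and 1.2 (other for each nut: feel it) it comes up firm and turns no more on the stud; further turning only winds up stud and seal, at 2 N m per rad. 0.2 to 0.5 N m on it is tight.
- seal2 (a joint): Wind-up of the stud and rubber seal under wing nut 2, rad: 0 relaxed, 0.08 under the drag of turning, more when the firm nut is forced on (2 N m per rad); springs back when let go. Past 0.35 (0.7 N m) the seal is crushed.
- wing3_top (a point): Brass wing nut 3, near right on the cover seen from the robot, 64 mm from its centre; oppo nut 1. Hub 24 mm across, flat wing 56 mm long, 7 mm thick. The point: on its axis, top face, 92 mm above the table; x along the wing, z up. The key's prongs straddle the wing with 0.4 rad of play to either side of 45 degrees; a prong meets the wing 0.35 rad from it.
- wing3 (a joint): Rotation of wing nut 3 on its stud in rad, growing clockwise seen from above; 0 to 0.1 at the start. Steady drag 0.15 N m; it stays where left. Somewhere between 0.7 and 1.2 (other for each nut: feel it) it comes up firm and turns no more on the stud; further turning only winds up stud and seal, at 2 N m per rad. 0.2 to 0.5 N m on it is tight.
- seal3 (a joint): Wind-up of the stud and rubber seal under wing nut 3, rad: 0 relaxed, 0.08 under the drag of turning, more when the firm nut is forced on (2 N m per rad); springs back when let go. Past 0.35 (0.7 N m) the seal is crushed.
- wing4_top (a point): Brass wing nut 4, far right on the cover seen from the robot, 64 mm from its centre; oppo nut 2. Hub 24 mm across, flat wing 56 mm long, 7 mm thick. The point: on its axis, top face, 92 mm above the table; x along the wing, z up. The key's prongs straddle the wing with 0.4 rad of play to either side of 45 degrees; a prong meets the wing 0.35 rad from it.
- wing4 (a joint): Rotation of wing nut 4 on its stud in rad, growing clockwise seen from above; 0 to 0.1 at the start. Steady drag 0.15 N m; it stays where left. Somewhere between 0.7 and 1.2 (other for each nut: feel it) it comes up firm and turns no more on the stud; further turning only winds up stud and seal, at 2 N m per rad. 0.2 to 0.5 N m on it is tight.
- seal4 (a joint): Wind-up of the stud and rubber seal under wing nut 4, rad: 0 relaxed, 0.08 under the drag of turning, more when the firm nut is forced on (2 N m per rad); springs back when let go. Past 0.35 (0.7 N m) the seal is crushed.
- bottle: Bystander: green drink bottle, 64 mm across, 200 mm tall; origin at its underside.
- bowl: Bystander: aluminium mixing bowl, 170 mm across, 60 mm high; origin at its underside.
- dish: Bystander: small white dish, 72 mm across, 30 mm high; origin at its underside.
- spanner: Bystander: flat open spanner 180 mm long lying on the cloth, the wrong tool; origin at its middle, underside.
- spoon: Bystander: spoon with wooden handle, 200 mm long, lying on the cloth; origin at its middle, underside.
- jar: Bystander: amber jar with steel cap, 68 mm across, 85 mm tall; origin at its underside.
There are look-alikes about, which are no part of the job. Leave any red look-alike of the key alone.

How it is judged:
By the outcome, as a careful person would: the job done as asked, in the order asked, and still so for the second after the job is handed in, with the robot touching nothing.
It also fails if it takes over 72 s, if anything falls off the work surface, if the arm or the gripper's body presses on something with over 40 N, if the wrist force passes 120 N, or if a joint passes its speed limit or range.

### The arm

A 7-joint arm with a two-finger parallel gripper is mounted at the origin on the work surface. World frame = base frame: x ahead of the robot, y to its left, z up, the work surface at z = 0. Lengths are in m, angles in rad, forces in N, time in s.
With the tool pointing down it reaches from about 0.425 to 0.95 m from the base axis. Payload 16.7 kg.
Tool frame: the origin (TCP) lies on the centre line of the jaws, within the pads' length; the fingertips stand 11 mm ahead of it and the grasp point (between the pads) lies 8 mm behind it; z points along the fingers, y is the line along which they close (so a half turn about z gives the same grasp; the last joint's range is limited). The gripper opens to 94 mm and grips with 3 to 60 N. Pads are 16 mm wide; open, the fingers measure 119 mm over their backs; the gripper's body (75 mm by 177 mm) begins 78 mm behind the grasp point.
Start: joints at [-1.484, 0.426, 0.074, 1.606, -0.034, 1.111, -0.067], TCP at [0.158, 0.656, 0.216] pointing down, gripper open.
Joint ranges: [-2.85, 2.85], [-0.5, 2.14], [-1.23, 1.37], [0.21, 2.46], [-1.02, 4.16], [0.16, 2.05], [-2.73, 2.73]. Speed limits (rad/s): [1.89, 1.89, 2.39, 2.39, 3.01, 3.01, 3.01].

### API

Orientations are given as a unit quaternion [w, x, y, z].
In Python, from cell import robot gives the robot as it stands.
- The arm moves only by the tool drive_tool, never from a script. Its argument "commands" is a list of rows, each an object of numbers: "wx", "wy", "wz": the turn, a rotation vector about the tool's x, y, z in rad; "dx", "dy", "dz": the shift along the tool's x, y, z in cm; "fingers": the finger opening in cm, from 0 to 9.4. In form: [{"wx": .., "wy": .., "wz": .., "dx": .., "dy": .., "dz": .., "fingers": ..}, ...]. A call has 1 to 12 rows; each row shifts and turns the commanded pose from where the row before left it, along the tool's axes as they then stand; what a row does not reach is not made up. A row lasts 1/10 s, in which the tool goes at most 50 mm and 8.59 degrees, less where a joint would pass 70% of its speed; a pose out of reach is approached as far as the arm can. A call with a gripper value outside its range is refused whole. The fingers move at their own pace and stop on an object; the grip force is fixed at half the most. Time passes only in rows, so rows that do not move let the fingers close. It gives the time, the measured TCP pose, the force, the opening and the grip force at its end, in the units of the state.
- robot.read_state(): the state, without advancing time (a new reading comes with each control period).
- robot.capture(name): name is "scene" or "top" or "wrist"; returns the picture (480x640x3 uint8, red, green, blue); there is no depth.
- robot.calibration(name): a dict with "fx", "fy", "cx", "cy" (pixels), "camera_from_world" (4x4, takes a point from world to camera coordinates); the wrist camera has in their place "T_tool_cam" (4x4, takes a point from camera to tool coordinates, whose origin is the TCP and whose axes are the flange's). Camera axes: x right, y down, z forward; pixel columns grow to the right and rows downward; lengths in m; the calibration is good to about 2 mm. A picture is of the moment at which its call begins: read the wrist's pose just before it. calibration takes no time and is no camera call.
- robot.hand_in(): hands the job in; it is judged then, once.
The state is a dict: "time": time; "qpos": joint angles; "dq": joint speeds; "joint_torque": joint torques, N m; "tcp_pos": TCP position; "tool_rot": TCP orientation; "ft_force": force on the tool from outside, world axes, zero at the start; "torque": the same for the moment, N m; "gripper_width": finger opening in m; "finger_force": force on a finger pad.
Only numpy, scipy, OpenCV 4.12 (cv2) and the standard library are available. Lean on these libraries where they do the work, as an engineer would, in place of code of your own. Each camera call takes 0.05 s, during which the arm holds its last target. There are 200 camera calls.

## Working session

There is one attempt and no reset: what is moved stays moved. The work goes in short steps, Python scripts to look and compute and a tool call to move; the robot and the scene stay as the last step left them, time stands still between calls to the robot, and variables do not carry over. Pictures are saved under pics/ and viewed, at most 10 in all, crops included, and the job is handed in when it is done.

Besides the shell and the picture viewer there is one more tool, called after "Call:" as a command line: name --argument value ..., lists and objects as JSON in quotes. drive_tool: Moves the arm, as the interface text tells. Its arguments: {"type":"object","properties":{"commands":{"type":"array"}},"required":["commands"]}

```bash
ls; mkdir -p pics
python3 - <<'E'
from cell import robot
import cv2,numpy as np
s=robot.read_state(); print({k:np.round(v,3).tolist() for k,v in s.items()})
for n in("scene","top"):
    cv2.imwrite(f"pics/{n}0.png",robot.capture(n)[:,:,::-1]); c=robot.calibration(n); print(n,c["fx"],c["cx"],c["cy"],np.round(c["camera_from_world"],3).tolist())
c=robot.calibration("wrist");print({k:np.round(v,4).tolist() for k,v in c.items()})
E
```

```text
pics
{'time': 0.0, 'qpos': [-1.485, 0.427, 0.074, 1.607, -0.034, 1.111, -0.067], 'dq': [0.002, 0.001, -0.0, -0.0, -0.001, -0.001, 0.0], 'joint_torque': [0.002, -93.582, 3.668, -45.418, -0.049, 0.02, 0.0], 'tcp_pos': [0.158, 0.656, 0.216], 'tool_rot': [-0.0, 0.118, 0.993, -0.001], 'ft_force': [-0.244, 0.28, 0.605], 'torque': [-0.007, -0.01, 0.012], 'finger_force': 0.0, 'gripper_width': 0.093}
scene 542.0440789837162 320.3521792005447 241.2970928692684 [[0.03, 1.0, -0.004, 0.037], [0.857, -0.028, -0.514, -0.435], [-0.514, 0.012, -0.858, 1.701], [0.0, 0.0, 0.0, 1.0]]
top 464.31677660039594 326.3276784677806 242.15775688093217 [[0.027, -1.0, 0.003, -0.043], [-0.994, -0.028, -0.104, 0.569], [0.104, -0.0, -0.995, 1.023], [0.0, 0.0, 0.0, 1.0]]
{'fx': 362.2468, 'fy': 362.2468, 'cx': 321.15, 'cy': 232.8829, 'T_tool_cam': [[0.0005, -0.9658, -0.2593, 0.0745], [1.0, 0.0003, 0.0006, -0.0004], [-0.0005, -0.2593, 0.9658, -0.1685], [0.0, 0.0, 0.0, 1.0]]}
```

View pics/scene0.png

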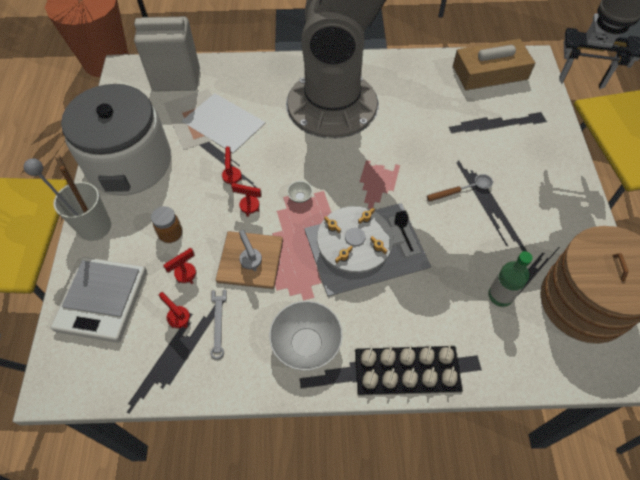

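View pics/top0.png

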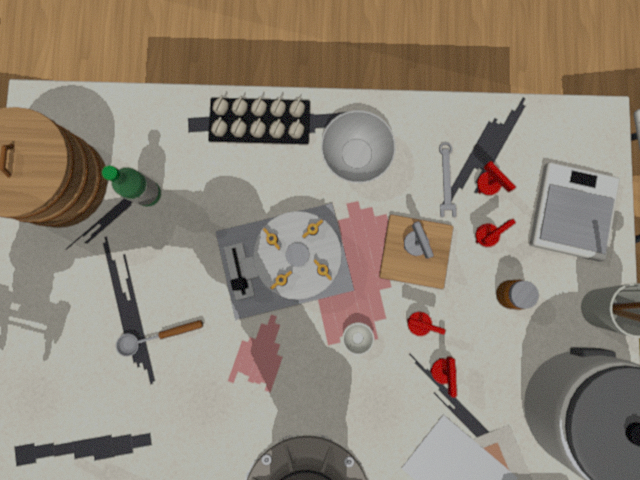

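The scene picture shows the press in the middle and the grey key on the board, with red look-alikes around it. In the top picture the press cover is at about (298,255). The nuts are at 1 (272,239), 2 (281,281), 3 (323,269) and 4 (313,229). The key disc is at (415,243) and its bar runs from (417,225) to (428,255).

```bash
cat > h.py <<'E'
import numpy as np, cv2
from cell import robot
from scipy.spatial.transform import Rotation as R
def rot(q): return R.from_quat(q,scalar_first=True)
def ray(n,uv,s=None):
    c=robot.calibration(n)
    d=np.array([(uv[0]-c["cx"])/c["fx"],(uv[1]-c["cy"])/c["fy"],1])
    if n=="wrist":
        T=np.eye(4);T[:3,:3]=rot(s["tool_rot"]).as_matrix();T[:3,3]=s["tcp_pos"];M=T@np.array(c["T_tool_cam"])
    else: M=np.linalg.inv(c["camera_from_world"])
    return M[:3,3],M[:3,:3]@d
def at(n,uv,z,s=None):
    o,d=ray(n,uv,s); return o+d*(z-o[2])/d[2]
def proj(n,p,s=None):
    c=robot.calibration(n)
    if n=="wrist":
        T=np.eye(4);T[:3,:3]=rot(s["tool_rot"]).as_matrix();T[:3,3]=s["tcp_pos"];C=np.linalg.inv(T@np.array(c["T_tool_cam"]))
    else: C=np.array(c["camera_from_world"])
    q=C@np.append(p,1); return np.array([c["fx"]*q[0]/q[2]+c["cx"],c["fy"]*q[1]/q[2]+c["cy"]])
def st():
    s=robot.read_state(); r=rot(s["tool_rot"]).as_matrix()
    print("t",round(s["time"],2),"tcp",np.round(s["tcp_pos"],4),"x",np.round(r[:,0],3),"z",np.round(r[:,2],3),"yaw(x)",round(np.arctan2(r[1,0],r[0,0]),4),"q",np.round(s["qpos"],2),"F",np.round(s["ft_force"],1),"M",np.round(s["torque"],3),"w",round(float(s["gripper_width"]),4)); return s
E
python3 - <<'E'
from h import *
im=cv2.imread("pics/top0.png")[195:345,215:465]
cv2.imwrite("pics/topc.png",cv2.resize(im,None,fx=3,fy=3,interpolation=cv2.INTER_CUBIC))
for n,uv,z in [("w1",(272,239),.092),("w2",(281,281),.092),("w3",(323,269),.092),("w4",(313,229),.092),("btn",(298,254),.078),("bar a",(417,225),.12),("bar b",(428,255),.12),("disc",(416,242),.046)]: print(n,np.round(at("top",uv,z),3))
b=[at("top",u,.018) for u in [(389,212),(453,222),(445,289),(380,280)]];print("board",np.round(np.mean(b,0),3),np.round(b,3))
E
```

```text
w1 [0.567 0.089 0.092]
w2 [0.479 0.066 0.092]
w3 [ 0.507 -0.022  0.092]
w4 [0.591 0.002 0.092]
btn [0.538 0.033 0.078]
bar a [ 0.602 -0.215  0.12 ]
bar b [ 0.54  -0.238  0.12 ]
disc [ 0.575 -0.227  0.046]
board [ 0.558 -0.235  0.018] [[ 0.646 -0.17   0.018]
 [ 0.626 -0.318  0.018]
 [ 0.472 -0.299  0.018]
 [ 0.489 -0.152  0.018]]
```

View pics/topc.png

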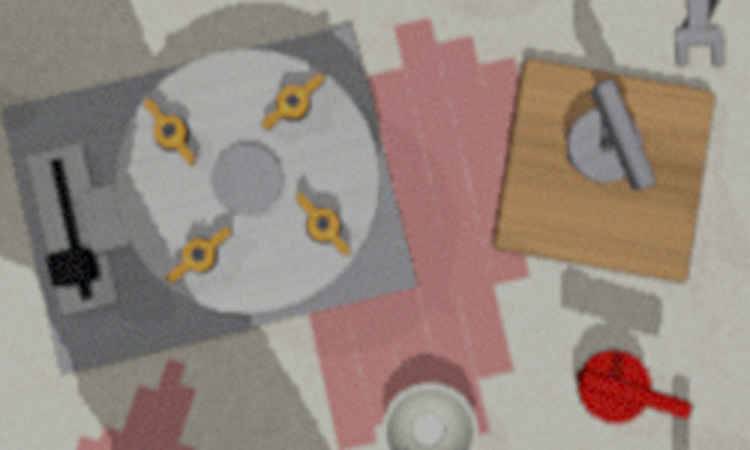

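The crop sharpens the nut wings and the key bar, whose top ends are at full-image (417,225) and (429,257). The nut centres come out 126–129 mm apart against the 128 mm expected, so the positions agree with the sizes given.

```bash
cat >> h.py <<'E'
def plan(tx,ty,tz,yaw,n):
    """n rows to a pose: tool z straight down, tool x at yaw (deg); prints round numbers"""
    s=robot.read_state(); M=rot(s["tool_rot"]).as_matrix(); y0=np.arctan2(M[1,0],M[0,0])
    dw=-((np.radians(yaw)-y0+np.pi)%(2*np.pi)-np.pi)/n
    d=(np.array([tx,ty,tz])-s["tcp_pos"])/n*100
    print("per row mm",round(np.linalg.norm(d)*10,1),"deg",round(np.degrees(dw),2))
    for i in range(n):
        a=y0-dw*i; c,q=np.cos(a),np.sin(a)
        print(f'{{"dx":{d[0]*c+d[1]*q:.2f},"dy":{d[0]*q-d[1]*c:.2f},"dz":{-d[2]:.2f},"wz":{dw:.3f}}}',end=",")
    print()
E
python3 -c "
from h import *
plan(.53,.03,.30,85,18)"
```

```text
per row mm 40.7 deg 4.53
{"dx":-2.82,"dy":-2.90,"dz":-0.47,"wz":0.079},{"dx":-3.04,"dy":-2.67,"dz":-0.47,"wz":0.079},{"dx":-3.24,"dy":-2.42,"dz":-0.47,"wz":0.079},{"dx":-3.43,"dy":-2.15,"dz":-0.47,"wz":0.079},{"dx":-3.58,"dy":-1.88,"dz":-0.47,"wz":0.079},{"dx":-3.72,"dy":-1.59,"dz":-0.47,"wz":0.079},{"dx":-3.84,"dy":-1.29,"dz":-0.47,"wz":0.079},{"dx":-3.93,"dy":-0.98,"dz":-0.47,"wz":0.079},{"dx":-3.99,"dy":-0.67,"dz":-0.47,"wz":0.079},{"dx":-4.03,"dy":-0.35,"dz":-0.47,"wz":0.079},{"dx":-4.05,"dy":-0.03,"dz":-0.47,"wz":0.079},{"dx":-4.04,"dy":0.29,"dz":-0.47,"wz":0.079},{"dx":-4.00,"dy":0.60,"dz":-0.47,"wz":0.079},{"dx":-3.94,"dy":0.92,"dz":-0.47,"wz":0.079},{"dx":-3.86,"dy":1.23,"dz":-0.47,"wz":0.079},{"dx":-3.75,"dy":1.53,"dz":-0.47,"wz":0.079},{"dx":-3.62,"dy":1.82,"dz":-0.47,"wz":0.079},{"dx":-3.46,"dy":2.10,"dz":-0.47,"wz":0.079},
```

Call:
drive_tool --commands '[{"dx":-2.8,"dy":-2.9,"dz":-0.8,"wz":0.08,"fingers":9.4},{"dx":-3.0,"dy":-2.7,"dz":-0.8,"wz":0.08,"fingers":9.4},{"dx":-3.2,"dy":-2.4,"dz":-0.8,"wz":0.08,"fingers":9.4},{"dx":-3.4,"dy":-2.2,"dz":-0.8,"wz":0.08,"fingers":9.4},{"dx":-3.6,"dy":-1.9,"dz":-0.8,"wz":0.08,"fingers":9.4},{"dx":-3.7,"dy":-1.6,"dz":-0.8,"wz":0.08,"fingers":9.4},{"dx":-3.8,"dy":-1.3,"dz":-0.8,"wz":0.08,"fingers":9.4},{"dx":-3.9,"dy":-1.0,"dz":-0.8,"wz":0.08,"fingers":9.4},{"dx":-4.0,"dy":-0.7,"dz":-0.8,"wz":0.08,"fingers":9.4},{"dx":-4.0,"dy":-0.4,"dz":-0.4,"wz":0.08,"fingers":9.4},{"dx":-4.0,"dy":0,"dz":-0.4,"wz":0.08,"fingers":9.4},{"dx":-4.0,"dy":0.3,"dz":-0.4,"wz":0.08,"fingers":9.4}]'

```text
schema error: expected keys wx, wy, wz, dx, dy, dz, fingers
```

```bash
python3 -c "
from h import *
st();plan(.53,.03,.30,85,8)"
```

```text
t 0.1 tcp [0.1576 0.656  0.2159] x [-0.972  0.234 -0.   ] z [-0.    -0.001 -1.   ] yaw(x) 2.9058 q [-1.48  0.43  0.07  1.61 -0.03  1.11 -0.07] F [ 0.1 -0.4  0.1] M [-0.041  0.011 -0.032] w 0.0938
per row mm 91.7 deg 10.19
{"dx":-6.35,"dy":-6.52,"dz":-1.05,"wz":0.178},{"dx":-7.41,"dy":-5.29,"dz":-1.05,"wz":0.178},{"dx":-8.23,"dy":-3.90,"dz":-1.05,"wz":0.178},{"dx":-8.79,"dy":-2.38,"dz":-1.05,"wz":0.178},{"dx":-9.07,"dy":-0.79,"dz":-1.05,"wz":0.178},{"dx":-9.07,"dy":0.82,"dz":-1.05,"wz":0.178},{"dx":-8.78,"dy":2.41,"dz":-1.05,"wz":0.178},{"dx":-8.21,"dy":3.93,"dz":-1.05,"wz":0.178},
```

Call:
drive_tool --commands '[{"wx":0,"wy":0,"dx":-2.8,"dy":-2.9,"dz":-0.8,"wz":0.08,"fingers":9.4},{"wx":0,"wy":0,"dx":-3.0,"dy":-2.7,"dz":-0.8,"wz":0.08,"fingers":9.4},{"wx":0,"wy":0,"dx":-3.2,"dy":-2.4,"dz":-0.8,"wz":0.08,"fingers":9.4},{"wx":0,"wy":0,"dx":-3.4,"dy":-2.2,"dz":-0.8,"wz":0.08,"fingers":9.4},{"wx":0,"wy":0,"dx":-3.6,"dy":-1.9,"dz":-0.8,"wz":0.08,"fingers":9.4},{"wx":0,"wy":0,"dx":-3.7,"dy":-1.6,"dz":-0.8,"wz":0.08,"fingers":9.4},{"wx":0,"wy":0,"dx":-3.8,"dy":-1.3,"dz":-0.8,"wz":0.08,"fingers":9.4},{"wx":0,"wy":0,"dx":-3.9,"dy":-1.0,"dz":-0.8,"wz":0.08,"fingers":9.4},{"wx":0,"wy":0,"dx":-4.0,"dy":-0.7,"dz":-0.8,"wz":0.08,"fingers":9.4},{"wx":0,"wy":0,"dx":-4.0,"dy":-0.4,"dz":-0.4,"wz":0.08,"fingers":9.4},{"wx":0,"wy":0,"dx":-4.0,"dy":0,"dz":-0.4,"wz":0.08,"fingers":9.4},{"wx":0,"wy":0,"dx":-4.0,"dy":0.3,"dz":-0.4,"wz":0.08,"fingers":9.4}]'

```text
time: 1.3
tcp_pos: [0.4009, 0.2365, 0.3006]
tool_rot: [-0.0, 0.564, 0.826, 0.0]
ft_force: [0.8, -0.2, -0.4]
gripper_width: 0.094
finger_force: 0.0
```

```bash
sed -i 's/print(f.{{"dx"/print(f'"'"'{{"wx":0,"wy":0,"fingers":9.4,"dx"/' h.py; python3 -c "
from h import *
st();plan(.53,.03,.30,85,8)"
```

```text
t 1.3 tcp [0.4009 0.2365 0.3006] x [-0.363  0.932  0.   ] z [-0.  0. -1.] yaw(x) 1.9425 q [-1.12 -0.02  0.45  1.97  0.01  1.19 -0.3 ] F [ 0.8 -0.2 -0.4] M [-0.016 -0.01  -0.002] w 0.094
per row mm 30.4 deg 3.29
{"wx":0,"wy":0,"fingers":9.4,"dx":-2.99,"dy":0.57,"dz":0.01,"wz":0.057},{"wx":0,"wy":0,"fingers":9.4,"dx":-2.95,"dy":0.74,"dz":0.01,"wz":0.057},{"wx":0,"wy":0,"fingers":9.4,"dx":-2.91,"dy":0.90,"dz":0.01,"wz":0.057},{"wx":0,"wy":0,"fingers":9.4,"dx":-2.85,"dy":1.07,"dz":0.01,"wz":0.057},{"wx":0,"wy":0,"fingers":9.4,"dx":-2.78,"dy":1.23,"dz":0.01,"wz":0.057},{"wx":0,"wy":0,"fingers":9.4,"dx":-2.71,"dy":1.39,"dz":0.01,"wz":0.057},{"wx":0,"wy":0,"fingers":9.4,"dx":-2.62,"dy":1.54,"dz":0.01,"wz":0.057},{"wx":0,"wy":0,"fingers":9.4,"dx":-2.53,"dy":1.69,"dz":0.01,"wz":0.057},
```

Call:
drive_tool --commands '[{"wx":0,"wy":0,"fingers":9.4,"dx":-3.0,"dy":0.6,"dz":0,"wz":0.06},{"wx":0,"wy":0,"fingers":9.4,"dx":-3.0,"dy":0.7,"dz":0,"wz":0.06},{"wx":0,"wy":0,"fingers":9.4,"dx":-2.9,"dy":0.9,"dz":0,"wz":0.06},{"wx":0,"wy":0,"fingers":9.4,"dx":-2.9,"dy":1.1,"dz":0,"wz":0.06},{"wx":0,"wy":0,"fingers":9.4,"dx":-2.8,"dy":1.2,"dz":0,"wz":0.06},{"wx":0,"wy":0,"fingers":9.4,"dx":-2.7,"dy":1.4,"dz":0,"wz":0.06},{"wx":0,"wy":0,"fingers":9.4,"dx":-2.6,"dy":1.5,"dz":0,"wz":0.05},{"wx":0,"wy":0,"fingers":9.4,"dx":-2.5,"dy":1.7,"dz":0,"wz":0.05},{"wx":0,"wy":0,"fingers":9.4,"dx":0,"dy":0,"dz":0,"wz":0}]'

```text
time: 2.2
tcp_pos: [0.5297, 0.027, 0.3004]
tool_rot: [0.001, 0.739, 0.674, -0.0]
ft_force: [-0.7, 0.6, -0.6]
gripper_width: 0.0941
finger_force: 0.0
```

```bash
python3 -c "
from h import *
import json
s=st();json.dump({k:np.array(s[k]).tolist() for k in('tcp_pos','tool_rot')},open('s1.json','w'))
im=robot.capture('wrist')[:,:,::-1];cv2.imwrite('pics/w1.png',im);plan(.5,-.12,.3,20,8)"
```

```text
t 2.2 tcp [0.5297 0.027  0.3004] x [ 0.091  0.996 -0.001] z [ 0.    -0.001 -1.   ] yaw(x) 1.4794 q [-0.82  0.13  0.73  1.86 -0.09  1.19 -0.16] F [-0.7  0.6 -0.6] M [-0.084  0.106  0.057] w 0.0941
per row mm 19.0 deg 8.12
{"wx":0,"wy":0,"fingers":9.4,"dx":-1.89,"dy":-0.20,"dz":0.00,"wz":0.142},{"wx":0,"wy":0,"fingers":9.4,"dx":-1.89,"dy":0.07,"dz":0.00,"wz":0.142},{"wx":0,"wy":0,"fingers":9.4,"dx":-1.86,"dy":0.34,"dz":0.00,"wz":0.142},{"wx":0,"wy":0,"fingers":9.4,"dx":-1.80,"dy":0.60,"dz":0.00,"wz":0.142},{"wx":0,"wy":0,"fingers":9.4,"dx":-1.70,"dy":0.85,"dz":0.00,"wz":0.142},{"wx":0,"wy":0,"fingers":9.4,"dx":-1.56,"dy":1.08,"dz":0.00,"wz":0.142},{"wx":0,"wy":0,"fingers":9.4,"dx":-1.39,"dy":1.29,"dz":0.00,"wz":0.142},{"wx":0,"wy":0,"fingers":9.4,"dx":-1.20,"dy":1.47,"dz":0.00,"wz":0.142},
```

View pics/w1.png

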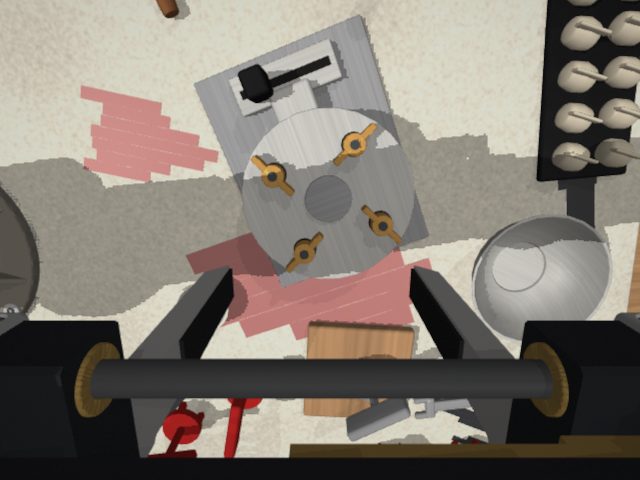

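The wrist picture shows the four nuts clearly: 1 at (355,144), 2 at (272,176), 3 at (304,254) and 4 at (381,225). The key's bar is partly hidden at about (390,415).

```bash
cat > nuts.py <<'E'
from h import *
import json
s={k:np.array(v) for k,v in json.load(open('s1.json')).items()}
im=cv2.imread('pics/w1.png');hsv=cv2.cvtColor(im,cv2.COLOR_BGR2HSV)
P=[]
for i,uv in enumerate([(355,144),(272,176),(304,254),(381,225)]):
    m=np.zeros(im.shape[:2],np.uint8);cv2.circle(m,uv,34,255,-1)
    m&=cv2.inRange(hsv,(8,110,60),(30,255,255))
    v,u=np.nonzero(m);p=np.array([at('wrist',(a,b),.090,s)[:2] for a,b in zip(u,v)])
    c=p.mean(0);w,V=np.linalg.eigh(np.cov(p.T));a=np.degrees(np.arctan2(V[1,1],V[0,1]))%180
    l=(p-c)@V[:,1]; print(i+1,len(p),"c",np.round(c,4),"hole",np.round(at('wrist',uv,.094,s)[:2],4),"wing yaw",round(a,1),"len",round(np.ptp(l),4)); P.append(c)
P=np.array(P);print("centre",P.mean(0),"radii",np.linalg.norm(P-P.mean(0),axis=1),"btn",at('wrist',(328,199),.078,s))
E
python3 nuts.py
```

```text
1 593 c [0.57   0.0905] hole [0.5705 0.0901] wing yaw 37.8 len 0.0549
2 606 c [0.4838 0.0666] hole [0.4834 0.066 ] wing yaw 131.5 len 0.0542
3 551 c [ 0.5075 -0.0193] hole [ 0.5075 -0.0209] wing yaw 43.8 len 0.0572
4 530 c [0.5935 0.0042] hole [0.5925 0.004 ] wing yaw 131.2 len 0.0576
centre [0.53870653 0.03551188] radii [0.06323795 0.06309576 0.06302665 0.06313115] btn [0.53878315 0.03421873 0.078     ]
```

Call:
drive_tool --commands '[{"wx":0,"wy":0,"fingers":9.4,"dx":-1.9,"dy":-0.2,"dz":0,"wz":0.14},{"wx":0,"wy":0,"fingers":9.4,"dx":-1.9,"dy":0.1,"dz":0,"wz":0.14},{"wx":0,"wy":0,"fingers":9.4,"dx":-1.9,"dy":0.3,"dz":0,"wz":0.14},{"wx":0,"wy":0,"fingers":9.4,"dx":-1.8,"dy":0.6,"dz":0,"wz":0.14},{"wx":0,"wy":0,"fingers":9.4,"dx":-1.7,"dy":0.9,"dz":0,"wz":0.14},{"wx":0,"wy":0,"fingers":9.4,"dx":-1.6,"dy":1.1,"dz":0,"wz":0.14},{"wx":0,"wy":0,"fingers":9.4,"dx":-1.4,"dy":1.3,"dz":0,"wz":0.14},{"wx":0,"wy":0,"fingers":9.4,"dx":-1.2,"dy":1.5,"dz":0,"wz":0.14},{"wx":0,"wy":0,"fingers":9.4,"dx":0,"dy":0,"dz":0,"wz":0}]'

```text
time: 3.15
tcp_pos: [0.5004, -0.1216, 0.3005]
tool_rot: [-0.0, 0.984, 0.179, -0.0]
ft_force: [-1.0, 0.1, 0.7]
gripper_width: 0.0938
finger_force: 0.0
```

```bash
python3 -c "
from h import *
import json
s=st();json.dump({k:np.array(s[k]).tolist() for k in('tcp_pos','tool_rot')},open('s2.json','w'))
im=robot.capture('wrist')[:,:,::-1];cv2.imwrite('pics/w2.png',im)
for p in ([.602,-.215,.12],[.54,-.238,.12],[.571,-.2265,.12]): print(proj('wrist',np.array(p),s))"
```

```text
t 3.15 tcp [ 0.5004 -0.1216  0.3005] x [ 0.936  0.352 -0.   ] z [-0.  0. -1.] yaw(x) 0.3599 q [-0.74  0.1   0.94  1.89 -0.09  1.19 -0.98] F [-1.   0.1  0.7] M [-0.049  0.132  0.03 ] w 0.0938
[451.57962612 150.69566667]
[445.00474533 219.34587622]
[448.21171959 185.86094135]
```

View pics/w2.png

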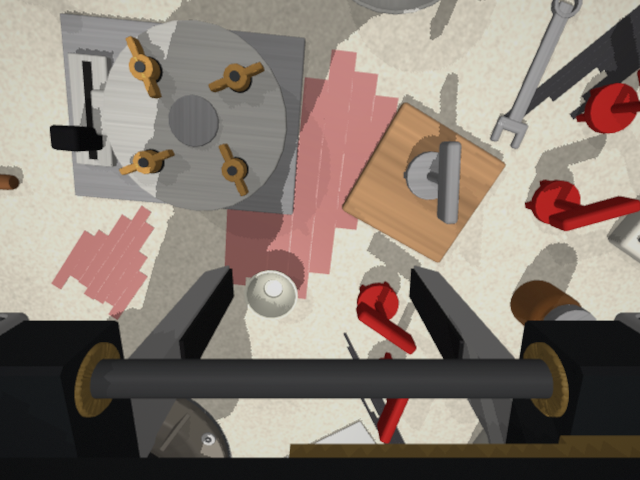

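The picture shows the key's bar with its top face running from (454,143) to (452,221), almost along the tool's x. The board corners are at (405,99), (504,158), (437,262) and (344,207).

Run:
```python
from h import *
import json
s={k:np.array(v) for k,v in json.load(open('s2.json')).items()}
a,b=[at('wrist',u,.12,s) for u in((454,143),(452,221))]
print("bar",a,b,(a+b)/2,"len",np.linalg.norm(a-b),"yaw",np.degrees(np.arctan2(*(a-b)[1::-1])))
B=[at('wrist',u,.018,s)[:2] for u in((405,99),(504,158),(437,262),(344,207))];print("board",np.mean(B,0),np.round(B,3))
m=((a+b)/2)
print("disc?",at('wrist',(427,175),.046,s))
plan(m[0],m[1],.16,np.degrees(np.arctan2(*(a-b)[1::-1])),5)
```

```text
bar [ 0.6091376  -0.21403036  0.12      ] [ 0.54092211 -0.24519679  0.12      ] [ 0.57502986 -0.22961357  0.12      ] len 0.07499800029901312 yaw 24.554804959815446
board [ 0.56153903 -0.23356922] [[ 0.645 -0.173]
 [ 0.626 -0.314]
 [ 0.475 -0.295]
 [ 0.5   -0.153]]
disc? [ 0.57364736 -0.22573246  0.046     ]
per row mm 38.6 deg -0.71
{"wx":0,"wy":0,"fingers":9.4,"dx":0.60,"dy":2.58,"dz":2.81,"wz":-0.012},{"wx":0,"wy":0,"fingers":9.4,"dx":0.57,"dy":2.58,"dz":2.81,"wz":-0.012},{"wx":0,"wy":0,"fingers":9.4,"dx":0.54,"dy":2.59,"dz":2.81,"wz":-0.012},{"wx":0,"wy":0,"fingers":9.4,"dx":0.51,"dy":2.60,"dz":2.81,"wz":-0.012},{"wx":0,"wy":0,"fingers":9.4,"dx":0.47,"dy":2.60,"dz":2.81,"wz":-0.012},
```

Call:
drive_tool --commands '[{"wx":0,"wy":0,"fingers":9.4,"dx":0.6,"dy":2.6,"dz":2.6,"wz":-0.008},{"wx":0,"wy":0,"fingers":9.4,"dx":0.6,"dy":2.6,"dz":2.6,"wz":-0.008},{"wx":0,"wy":0,"fingers":9.4,"dx":0.5,"dy":2.6,"dz":2.6,"wz":-0.008},{"wx":0,"wy":0,"fingers":9.4,"dx":0.5,"dy":2.6,"dz":2.6,"wz":-0.008},{"wx":0,"wy":0,"fingers":9.4,"dx":0.5,"dy":2.5,"dz":2.6,"wz":-0.008},{"wx":0,"wy":0,"fingers":9.4,"dx":0,"dy":0,"dz":0.8,"wz":0},{"wx":0,"wy":0,"fingers":9.4,"dx":0,"dy":0,"dz":0,"wz":0}]'

```text
time: 3.9
tcp_pos: [0.5737, -0.2287, 0.1608]
tool_rot: [-0.001, 0.979, 0.203, -0.001]
ft_force: [0.3, -0.6, 0.3]
gripper_width: 0.0939
finger_force: 0.0
```

```bash
python3 -c "
from h import *
s=st()
im=robot.capture('wrist')[:,:,::-1];cv2.imwrite('pics/w3.png',im)"
```

```text
t 3.9 tcp [ 0.5737 -0.2287  0.1608] x [ 0.918  0.397 -0.003] z [-0.003  0.001 -1.   ] yaw(x) 0.408 q [-0.33  0.51  0.82  1.83 -0.44  1.   -0.49] F [ 0.3 -0.6  0.3] M [-0.055  0.214 -0.026] w 0.0939
```

View pics/w3.png

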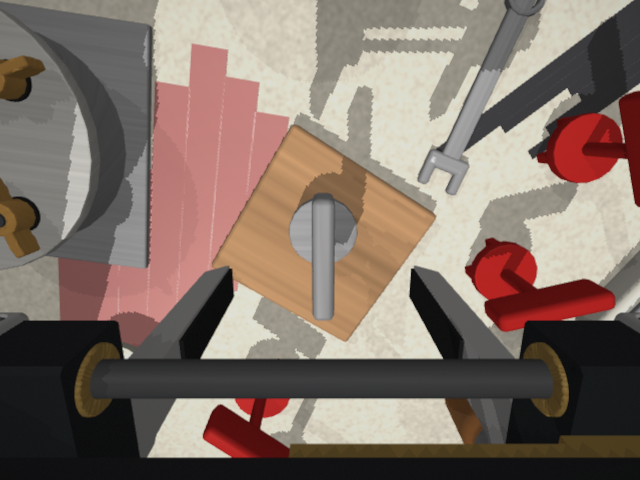

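The bar is centred between the fingers at u≈323 and aligned with them, spanning v 195–318. I'll descend and grip it.

Call:
drive_tool --commands '[{"wx":0,"wy":0,"fingers":9.4,"dx":0,"dy":0,"dz":2.2,"wz":0},{"wx":0,"wy":0,"fingers":9.4,"dx":0,"dy":0,"dz":2.2,"wz":0},{"wx":0,"wy":0,"fingers":5,"dx":0,"dy":0,"dz":2.0,"wz":0},{"wx":0,"wy":0,"fingers":0,"dx":0,"dy":0,"dz":0,"wz":0},{"wx":0,"wy":0,"fingers":0,"dx":0,"dy":0,"dz":0,"wz":0},{"wx":0,"wy":0,"fingers":0,"dx":0,"dy":0,"dz":0,"wz":0},{"wx":0,"wy":0,"fingers":0,"dx":0,"dy":0,"dz":0,"wz":0},{"wx":0,"wy":0,"fingers":0,"dx":0,"dy":0,"dz":0,"wz":0}]'

```text
time: 4.75
tcp_pos: [0.5746, -0.2299, 0.0993]
tool_rot: [0.0, 0.979, 0.202, 0.001]
ft_force: [-0.3, 0.3, 0.1]
gripper_width: 0.0494
finger_force: 0.0
```

```bash
python3 -c "
from h import *
s=st()
s2=dict(s);s2['tcp_pos']=np.array([.5737,-.2287,.1608])
a,b=[at('wrist',u,.12,s2) for u in((323,197),(323,320))]
M=rot(s['tool_rot']).as_matrix();print('bar centre in tool x',((a+b)/2-s['tcp_pos'])@M[:,0],np.linalg.norm(a-b))
"
```

```text
t 4.75 tcp [ 0.5746 -0.2299  0.0993] x [0.919 0.395 0.001] z [ 0.001 -0.    -1.   ] yaw(x) 0.406 q [-0.28  0.58  0.76  1.87 -0.51  0.9  -0.44] F [-0.3  0.3  0.1] M [-0.019  0.198  0.062] w 0.0494
bar centre in tool x 0.0011809546146725792 0.07923740267155784
```

Call:
drive_tool --commands '[{"wx":0,"wy":0,"fingers":0,"dx":0,"dy":0,"dz":0,"wz":0},{"wx":0,"wy":0,"fingers":0,"dx":0,"dy":0,"dz":0,"wz":0},{"wx":0,"wy":0,"fingers":0,"dx":0,"dy":0,"dz":0,"wz":0},{"wx":0,"wy":0,"fingers":0,"dx":0,"dy":0,"dz":0,"wz":0},{"wx":0,"wy":0,"fingers":0,"dx":0,"dy":0,"dz":0,"wz":0},{"wx":0,"wy":0,"fingers":0,"dx":0,"dy":0,"dz":0,"wz":0},{"wx":0,"wy":0,"fingers":0,"dx":0,"dy":0,"dz":-0.5,"wz":0},{"wx":0,"wy":0,"fingers":0,"dx":0,"dy":0,"dz":-2,"wz":0},{"wx":0,"wy":0,"fingers":0,"dx":0,"dy":0,"dz":-3.5,"wz":0},{"wx":0,"wy":0,"fingers":0,"dx":0,"dy":0,"dz":-3.4,"wz":0},{"wx":0,"wy":0,"fingers":0,"dx":0,"dy":0,"dz":0,"wz":0}]'

```text
time: 5.85
tcp_pos: [0.5758, -0.2311, 0.1967]
tool_rot: [0.001, 0.98, 0.201, 0.002]
ft_force: [-0.5, -0.3, -3.8]
gripper_width: 0.0136
finger_force: 30.0
```

```bash
sed -i 's/"fingers":9.4,"dx"/"fingers":0,"dx"/' h.py; python3 -c "
from h import *
s=st();plan(.570,.0905,.190,71,11)"
```

```text
t 5.85 tcp [ 0.5758 -0.2311  0.1967] x [0.919 0.394 0.004] z [ 0.005 -0.001 -1.   ] yaw(x) 0.4052 q [-0.35  0.47  0.86  1.79 -0.4   1.06 -0.52] F [-0.5 -0.3 -3.8] M [-0.077  0.112 -0.017] w 0.0136
per row mm 29.2 deg -4.34
{"wx":0,"wy":0,"fingers":0,"dx":1.10,"dy":-2.71,"dz":0.06,"wz":-0.076},{"wx":0,"wy":0,"fingers":0,"dx":1.31,"dy":-2.62,"dz":0.06,"wz":-0.076},{"wx":0,"wy":0,"fingers":0,"dx":1.50,"dy":-2.51,"dz":0.06,"wz":-0.076},{"wx":0,"wy":0,"fingers":0,"dx":1.69,"dy":-2.39,"dz":0.06,"wz":-0.076},{"wx":0,"wy":0,"fingers":0,"dx":1.86,"dy":-2.25,"dz":0.06,"wz":-0.076},{"wx":0,"wy":0,"fingers":0,"dx":2.03,"dy":-2.11,"dz":0.06,"wz":-0.076},{"wx":0,"wy":0,"fingers":0,"dx":2.18,"dy":-1.95,"dz":0.06,"wz":-0.076},{"wx":0,"wy":0,"fingers":0,"dx":2.32,"dy":-1.78,"dz":0.06,"wz":-0.076},{"wx":0,"wy":0,"fingers":0,"dx":2.45,"dy":-1.60,"dz":0.06,"wz":-0.076},{"wx":0,"wy":0,"fingers":0,"dx":2.56,"dy":-1.41,"dz":0.06,"wz":-0.076},{"wx":0,"wy":0,"fingers":0,"dx":2.66,"dy":-1.21,"dz":0.06,"wz":-0.076},
```

Call:
drive_tool --commands '[{"wx":0,"wy":0,"fingers":0,"dx":1.1,"dy":-2.7,"dz":0,"wz":-0.076},{"wx":0,"wy":0,"fingers":0,"dx":1.3,"dy":-2.6,"dz":0,"wz":-0.076},{"wx":0,"wy":0,"fingers":0,"dx":1.5,"dy":-2.5,"dz":0,"wz":-0.076},{"wx":0,"wy":0,"fingers":0,"dx":1.7,"dy":-2.4,"dz":0,"wz":-0.076},{"wx":0,"wy":0,"fingers":0,"dx":1.9,"dy":-2.3,"dz":0,"wz":-0.076},{"wx":0,"wy":0,"fingers":0,"dx":2.0,"dy":-2.1,"dz":0,"wz":-0.076},{"wx":0,"wy":0,"fingers":0,"dx":2.2,"dy":-1.9,"dz":0,"wz":-0.076},{"wx":0,"wy":0,"fingers":0,"dx":2.3,"dy":-1.8,"dz":0,"wz":-0.076},{"wx":0,"wy":0,"fingers":0,"dx":2.5,"dy":-1.6,"dz":0,"wz":-0.076},{"wx":0,"wy":0,"fingers":0,"dx":2.6,"dy":-1.4,"dz":0,"wz":-0.076},{"wx":0,"wy":0,"fingers":0,"dx":2.7,"dy":-1.2,"dz":0,"wz":-0.076},{"wx":0,"wy":0,"fingers":0,"dx":0,"dy":0,"dz":0,"wz":0}]'

```text
time: 7.05
tcp_pos: [0.5682, 0.0977, 0.1918]
tool_rot: [-0.001, 0.811, 0.585, -0.0]
ft_force: [0.2, 0.9, -4.1]
gripper_width: 0.0139
finger_force: 30.0
```

```bash
python3 -c "
from h import *
s=st();plan(.570,.0905,.157,71,3)
im=robot.capture('wrist')[:,:,::-1];cv2.imwrite('pics/w4.png',im)"
```

```text
t 7.05 tcp [0.5682 0.0977 0.1918] x [0.315 0.949 0.001] z [-0.001  0.001 -1.   ] yaw(x) 1.2508 q [-0.78  0.33  0.63  1.88 -0.23  1.   -0.38] F [ 0.2  0.9 -4.1] M [-0.083  0.079 -0.052] w 0.0139
per row mm 11.9 deg 0.22
{"wx":0,"wy":0,"fingers":0,"dx":-0.21,"dy":0.13,"dz":1.16,"wz":0.004},{"wx":0,"wy":0,"fingers":0,"dx":-0.21,"dy":0.13,"dz":1.16,"wz":0.004},{"wx":0,"wy":0,"fingers":0,"dx":-0.21,"dy":0.13,"dz":1.16,"wz":0.004},
```

View pics/w4.png

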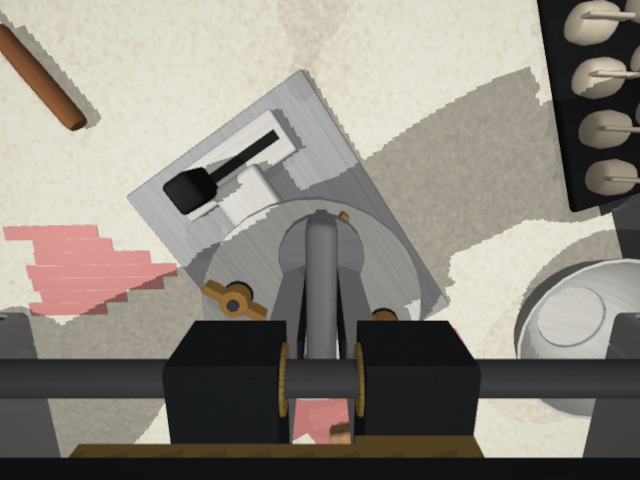

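The key hangs squarely in the grip, its disc at (320,250) over nut 1, whose wing tip shows at (344,217). The measured pose is about 7 mm too far left, so I'll correct that before lowering.

Call:
drive_tool --commands '[{"wx":0,"wy":0,"fingers":0,"dx":-0.3,"dy":0.2,"dz":0,"wz":0},{"wx":0,"wy":0,"fingers":0,"dx":-0.3,"dy":0.2,"dz":0,"wz":0},{"wx":0,"wy":0,"fingers":0,"dx":0,"dy":0,"dz":0,"wz":0},{"wx":0,"wy":0,"fingers":0,"dx":0,"dy":0,"dz":0,"wz":0}]'

```text
time: 7.5
tcp_pos: [0.5706, 0.0849, 0.1925]
tool_rot: [0.0, 0.814, 0.581, -0.0]
ft_force: [0.4, 0.3, -3.2]
gripper_width: 0.0138
finger_force: 30.0
```

```bash
python3 -c "
from h import *
s=st();plan(.570,.0905,.157,71,3)"
```

```text
t 7.5 tcp [0.5706 0.0849 0.1925] x [ 0.324  0.946 -0.   ] z [-0. -0. -1.] yaw(x) 1.2403 q [-0.77  0.33  0.63  1.88 -0.23  1.   -0.36] F [ 0.4  0.3 -3.2] M [-0.086  0.008  0.035] w 0.0138
per row mm 12.0 deg 0.02
{"wx":0,"wy":0,"fingers":0,"dx":0.17,"dy":-0.08,"dz":1.18,"wz":0.000},{"wx":0,"wy":0,"fingers":0,"dx":0.17,"dy":-0.08,"dz":1.18,"wz":0.000},{"wx":0,"wy":0,"fingers":0,"dx":0.17,"dy":-0.08,"dz":1.18,"wz":0.000},
```

Call:
drive_tool --commands '[{"wx":0,"wy":0,"fingers":0,"dx":0.3,"dy":-0.1,"dz":1.0,"wz":0},{"wx":0,"wy":0,"fingers":0,"dx":0.2,"dy":-0.1,"dz":1.0,"wz":0},{"wx":0,"wy":0,"fingers":0,"dx":0,"dy":0,"dz":0.8,"wz":0},{"wx":0,"wy":0,"fingers":0,"dx":0,"dy":0,"dz":0.5,"wz":0},{"wx":0,"wy":0,"fingers":0,"dx":0,"dy":0,"dz":0.2,"wz":0},{"wx":0,"wy":0,"fingers":0,"dx":0,"dy":0,"dz":0,"wz":0},{"wx":0,"wy":0,"fingers":0,"dx":0,"dy":0,"dz":0,"wz":0}]'

```text
time: 8.2
tcp_pos: [0.5705, 0.091, 0.1577]
tool_rot: [0.0, 0.813, 0.582, 0.0]
ft_force: [0.9, -0.1, -3.6]
gripper_width: 0.0139
finger_force: 30.0
```

```bash
python3 -c "
from h import *
s=st()"
```

```text
t 8.2 tcp [0.5705 0.091  0.1577] x [0.323 0.946 0.   ] z [ 0. -0. -1.] yaw(x) 1.2416 q [-0.76  0.38  0.61  1.91 -0.27  0.93 -0.34] F [ 0.9 -0.1 -3.6] M [-0.092  0.115  0.049] w 0.0139
```

Call:
drive_tool --commands '[{"wx":0,"wy":0,"fingers":0,"dx":0,"dy":0,"dz":0,"wz":0.08},{"wx":0,"wy":0,"fingers":0,"dx":0,"dy":0,"dz":0,"wz":0.08},{"wx":0,"wy":0,"fingers":0,"dx":0,"dy":0,"dz":0,"wz":0.08},{"wx":0,"wy":0,"fingers":0,"dx":0,"dy":0,"dz":0,"wz":0.08},{"wx":0,"wy":0,"fingers":0,"dx":0,"dy":0,"dz":0,"wz":0.08},{"wx":0,"wy":0,"fingers":0,"dx":0,"dy":0,"dz":0,"wz":0},{"wx":0,"wy":0,"fingers":0,"dx":0,"dy":0,"dz":0,"wz":0}]'

```text
time: 8.9
tcp_pos: [0.5706, 0.0911, 0.1578]
tool_rot: [0.0, 0.912, 0.41, 0.0]
ft_force: [0.7, -1.1, -0.8]
gripper_width: 0.0138
finger_force: 30.0
```

```bash
python3 -c "
from h import *
s=st();print([np.round(robot.read_state()['torque'],3).tolist() for _ in range(3)])"
```

```text
t 8.9 tcp [0.5706 0.0911 0.1578] x [0.664 0.748 0.   ] z [ 0.001 -0.    -1.   ] yaw(x) 0.8443 q [-0.83  0.4   0.71  1.92 -0.32  0.94 -0.69] F [ 0.7 -1.1 -0.8] M [-0.6   -0.23   0.129] w 0.0138
[[-0.6, -0.23, 0.129], [-0.6, -0.23, 0.129], [-0.6, -0.23, 0.129]]
```

Call:
drive_tool --commands '[{"wx":0,"wy":0,"fingers":0,"dx":0,"dy":0,"dz":0,"wz":0.08},{"wx":0,"wy":0,"fingers":0,"dx":0,"dy":0,"dz":0,"wz":0.08},{"wx":0,"wy":0,"fingers":0,"dx":0,"dy":0,"dz":0,"wz":0.08},{"wx":0,"wy":0,"fingers":0,"dx":0,"dy":0,"dz":0,"wz":0.08},{"wx":0,"wy":0,"fingers":0,"dx":0,"dy":0,"dz":0,"wz":0.03},{"wx":0,"wy":0,"fingers":0,"dx":0,"dy":0,"dz":0,"wz":0},{"wx":0,"wy":0,"fingers":0,"dx":0,"dy":0,"dz":0,"wz":0}]'

```text
time: 9.6
tcp_pos: [0.5707, 0.0908, 0.1577]
tool_rot: [0.0, 0.97, 0.245, 0.0]
ft_force: [2.2, -4.7, -0.7]
gripper_width: 0.0139
finger_force: 30.0
```

```bash
python3 -c "
from h import *
s=st()"
```

```text
t 9.6 tcp [0.5707 0.0908 0.1577] x [0.88  0.474 0.001] z [ 0.001 -0.    -1.   ] yaw(x) 0.494 q [-0.89  0.42  0.8   1.92 -0.37  0.95 -0.99] F [ 2.2 -4.7 -0.7] M [-1.386 -0.609  0.173] w 0.0139
```

```bash
cat >> h.py <<'E'
def xfer(p,yaw0,q,yaw1,n=6):
    """level shift p->q (m) turning yaw0->yaw1 (rad): tool dx,dy per row"""
    dw=-(yaw1-yaw0)/n; d=(np.array(q)-np.array(p))*100/n
    print("wz",round(dw,3),[(round(float(d[0]*np.cos(yaw0-dw*i)+d[1]*np.sin(yaw0-dw*i)),1),round(float(d[0]*np.sin(yaw0-dw*i)-d[1]*np.cos(yaw0-dw*i)),1)) for i in range(n)])
E
python3 -c "
from h import *
r=np.radians
xfer((.5707,.0908),.494+.3,(.5075,-.0197),r(77))"
```

```text
wz -0.092 [(-2.1, 0.5), (-2.1, 0.3), (-2.1, 0.2), (-2.1, -0.0), (-2.1, -0.2), (-2.1, -0.4)]
```

Call:
drive_tool --commands '[{"wx":0,"wy":0,"fingers":0,"dx":0,"dy":0,"dz":0,"wz":-0.1},{"wx":0,"wy":0,"fingers":0,"dx":0,"dy":0,"dz":-1.5,"wz":-0.1},{"wx":0,"wy":0,"fingers":0,"dx":0,"dy":0,"dz":-2,"wz":-0.1},{"wx":0,"wy":0,"fingers":0,"dx":-2.1,"dy":0.5,"dz":0,"wz":-0.092},{"wx":0,"wy":0,"fingers":0,"dx":-2.1,"dy":0.3,"dz":0,"wz":-0.092},{"wx":0,"wy":0,"fingers":0,"dx":-2.1,"dy":0.2,"dz":0,"wz":-0.092},{"wx":0,"wy":0,"fingers":0,"dx":-2.1,"dy":0,"dz":0,"wz":-0.092},{"wx":0,"wy":0,"fingers":0,"dx":-2.1,"dy":-0.2,"dz":0,"wz":-0.092},{"wx":0,"wy":0,"fingers":0,"dx":-2.1,"dy":-0.4,"dz":0,"wz":-0.092},{"wx":0,"wy":0,"fingers":0,"dx":0,"dy":0,"dz":0,"wz":0},{"wx":0,"wy":0,"fingers":0,"dx":0,"dy":0,"dz":0,"wz":0},{"wx":0,"wy":0,"fingers":0,"dx":0,"dy":0,"dz":0,"wz":0}]'

```text
time: 10.8
tcp_pos: [0.5075, -0.0186, 0.1925]
tool_rot: [-0.0, 0.783, 0.623, 0.0]
ft_force: [-0.6, 0.0, -3.8]
gripper_width: 0.0139
finger_force: 30.0
```

```bash
python3 -c "
from h import *
import json
s=st();json.dump({k:np.array(s[k]).tolist() for k in('tcp_pos','tool_rot')},open('s5.json','w'))
im=robot.capture('wrist')[:,:,::-1];cv2.imwrite('pics/w5.png',im);plan(.5075,-.0197,.1577,77,4)"
```

```text
t 10.8 tcp [ 0.5075 -0.0186  0.1925] x [0.225 0.974 0.   ] z [-0.  0. -1.] yaw(x) 1.3442 q [-0.69  0.21  0.69  2.03 -0.16  0.96 -0.14] F [-0.6  0.  -3.8] M [-0.094  0.054 -0.075] w 0.0139
per row mm 8.7 deg 0.01
{"wx":0,"wy":0,"fingers":0,"dx":-0.03,"dy":0.01,"dz":0.87,"wz":0.000},{"wx":0,"wy":0,"fingers":0,"dx":-0.03,"dy":0.01,"dz":0.87,"wz":0.000},{"wx":0,"wy":0,"fingers":0,"dx":-0.03,"dy":0.01,"dz":0.87,"wz":0.000},{"wx":0,"wy":0,"fingers":0,"dx":-0.03,"dy":0.01,"dz":0.87,"wz":0.000},
```

View pics/w5.png

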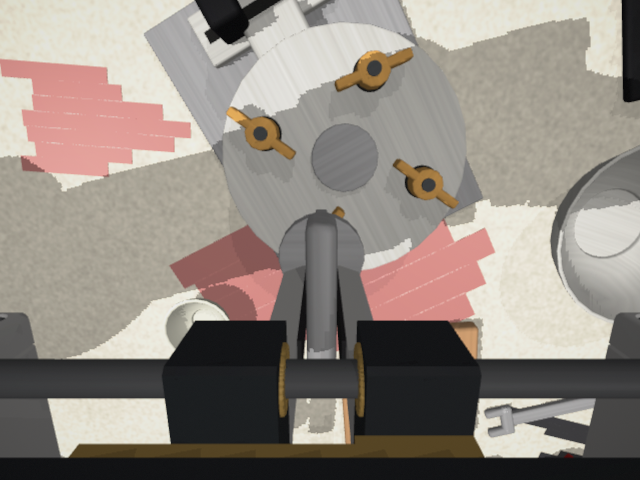

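Nut 1 at (374,69) is visibly turned clockwise; nuts 2 (263,133) and 4 (427,184) are unchanged. The key hovers over nut 3.

Call:
drive_tool --commands '[{"wx":0,"wy":0,"fingers":0,"dx":-0.1,"dy":0,"dz":1,"wz":0},{"wx":0,"wy":0,"fingers":0,"dx":0,"dy":0,"dz":1,"wz":0},{"wx":0,"wy":0,"fingers":0,"dx":0,"dy":0,"dz":0.8,"wz":0},{"wx":0,"wy":0,"fingers":0,"dx":0,"dy":0,"dz":0.7,"wz":0},{"wx":0,"wy":0,"fingers":0,"dx":0,"dy":0,"dz":0,"wz":0.03},{"wx":0,"wy":0,"fingers":0,"dx":0,"dy":0,"dz":0,"wz":0.11},{"wx":0,"wy":0,"fingers":0,"dx":0,"dy":0,"dz":0,"wz":0.11},{"wx":0,"wy":0,"fingers":0,"dx":0,"dy":0,"dz":0,"wz":0.11},{"wx":0,"wy":0,"fingers":0,"dx":0,"dy":0,"dz":0,"wz":0.11},{"wx":0,"wy":0,"fingers":0,"dx":0,"dy":0,"dz":0,"wz":0.11},{"wx":0,"wy":0,"fingers":0,"dx":0,"dy":0,"dz":0,"wz":0.11},{"wx":0,"wy":0,"fingers":0,"dx":0,"dy":0,"dz":0,"wz":0.05}]'

```text
time: 12.05
tcp_pos: [0.507, -0.0207, 0.1571]
tool_rot: [0.0, 0.955, 0.295, -0.0]
ft_force: [0.3, -1.6, -4.6]
gripper_width: 0.0137
finger_force: 30.0
```

```bash
cat > nuts.py <<'E'
from h import *
import json
def nuts(tag,sf,pts):
    s={k:np.array(v) for k,v in json.load(open(sf)).items()}
    im=cv2.imread(tag);hsv=cv2.cvtColor(im,cv2.COLOR_BGR2HSV)
    for i,uv in pts.items():
        m=np.zeros(im.shape[:2],np.uint8);cv2.circle(m,uv,46,255,-1)
        m&=cv2.inRange(hsv,(8,110,60),(30,255,255))
        v,u=np.nonzero(m);p=np.array([at('wrist',(a,b),.090,s)[:2] for a,b in zip(u,v)])
        c=p.mean(0);w,V=np.linalg.eigh(np.cov(p.T));a=np.degrees(np.arctan2(V[1,1],V[0,1]))%180
        print(i,len(p),"c",np.round(c,4),"yaw",round(a,1),"len",round(np.ptp((p-c)@V[:,1]),4))
E
python3 -c "
from nuts import *
s=st();nuts('pics/w5.png','s5.json',{1:(374,69),2:(263,133),4:(427,184)})
r=np.radians
xfer((.5075,-.0197),r(34.2)+.3,(.4838,.0665),r(74.5))"
```

```text
t 12.05 tcp [ 0.507  -0.0207  0.1571] x [ 0.826  0.564 -0.001] z [-0.    -0.001 -1.   ] yaw(x) 0.5991 q [-0.79  0.29  0.84  2.07 -0.28  0.89 -0.76] F [ 0.3 -1.6 -4.6] M [-0.463 -0.009  0.187] w 0.0137
1 1424 c [0.5698 0.0897] yaw 10.6 len 0.0564
2 1213 c [0.4837 0.0665] yaw 132.1 len 0.0558Traceback (most recent call last):
  File "<string>", line 3, in <module>
    s=st();nuts('pics/w5.png','s5.json',{1:(374,69),2:(263,133),4:(427,184)})
           ~~~~^^^^^^^^^^^^^^^^^^^^^^^^^^^^^^^^^^^^^^^^^^^^^^^^^^^^^^^^^^^^^^
  File "nuts.py", line 9, in nuts
    v,u=np.nonzero(m);p=np.array([at('wrist',(a,b),.090,s)[:2] for a,b in zip(u,v)])
                                  ~~^^^^^^^^^^^^^^^^^^^^^^
  File "h.py", line 13, in at
    o,d=ray(n,uv,s); return o+d*(z-o[2])/d[2]
        ~~~^^^^^^^^
  File "h.py", line 6, in ray
    c=robot.calibration(n)
ValueError: time passes only in moves, steps and waits
```

```bash
sed -i 's/c=robot.calibration(n)/c=cal(n)/; s/^def rot/import functools\ncal=functools.lru_cache(robot.calibration)\ndef rot/' h.py
python3 -c "
from nuts import *
nuts('pics/w5.png','s5.json',{4:(427,184)})
r=np.radians
xfer((.5075,-.0197),r(34.3)+.3,(.4838,.0665),r(74.8))"
```

```text
4 1140 c [0.5928 0.0044] yaw 133.0 len 0.058
wz -0.068 [(0.9, -1.2), (1.0, -1.1), (1.0, -1.1), (1.1, -1.0), (1.2, -0.9), (1.2, -0.8)]
```

Call:
drive_tool --commands '[{"wx":0,"wy":0,"fingers":0,"dx":0,"dy":0,"dz":0,"wz":-0.1},{"wx":0,"wy":0,"fingers":0,"dx":0,"dy":0,"dz":-1.5,"wz":-0.1},{"wx":0,"wy":0,"fingers":0,"dx":0,"dy":0,"dz":-2,"wz":-0.1},{"wx":0,"wy":0,"fingers":0,"dx":0.9,"dy":-1.2,"dz":0,"wz":-0.068},{"wx":0,"wy":0,"fingers":0,"dx":1.0,"dy":-1.1,"dz":0,"wz":-0.068},{"wx":0,"wy":0,"fingers":0,"dx":1.0,"dy":-1.1,"dz":0,"wz":-0.068},{"wx":0,"wy":0,"fingers":0,"dx":1.1,"dy":-1.0,"dz":0,"wz":-0.068},{"wx":0,"wy":0,"fingers":0,"dx":1.2,"dy":-0.9,"dz":0,"wz":-0.068},{"wx":0,"wy":0,"fingers":0,"dx":1.2,"dy":-0.8,"dz":0,"wz":-0.068},{"wx":0,"wy":0,"fingers":0,"dx":0,"dy":0,"dz":0,"wz":0},{"wx":0,"wy":0,"fingers":0,"dx":0,"dy":0,"dz":0,"wz":0},{"wx":0,"wy":0,"fingers":0,"dx":0,"dy":0,"dz":0,"wz":0}]'

```text
time: 13.25
tcp_pos: [0.484, 0.065, 0.1925]
tool_rot: [0.0, 0.793, 0.609, -0.0]
ft_force: [0.6, 0.2, -3.4]
gripper_width: 0.0139
finger_force: 30.0
```

```bash
python3 -c "
from h import *
st();plan(.4838,.0665,.1575,74.8,3)"
```

```text
t 13.25 tcp [0.484  0.065  0.1925] x [ 0.257  0.966 -0.   ] z [ 0. -0. -1.] yaw(x) 1.3108 q [-0.88  0.16  0.69  2.07 -0.13  0.95 -0.38] F [ 0.6  0.2 -3.4] M [-0.051  0.072  0.003] w 0.0139
per row mm 11.7 deg 0.1
{"wx":0,"wy":0,"fingers":0,"dx":0.05,"dy":-0.02,"dz":1.17,"wz":0.002},{"wx":0,"wy":0,"fingers":0,"dx":0.05,"dy":-0.02,"dz":1.17,"wz":0.002},{"wx":0,"wy":0,"fingers":0,"dx":0.05,"dy":-0.02,"dz":1.17,"wz":0.002},
```

Call:
drive_tool --commands '[{"wx":0,"wy":0,"fingers":0,"dx":0.1,"dy":0,"dz":1,"wz":0},{"wx":0,"wy":0,"fingers":0,"dx":0,"dy":0,"dz":1,"wz":0},{"wx":0,"wy":0,"fingers":0,"dx":0,"dy":0,"dz":0.8,"wz":0},{"wx":0,"wy":0,"fingers":0,"dx":0,"dy":0,"dz":0.7,"wz":0},{"wx":0,"wy":0,"fingers":0,"dx":0,"dy":0,"dz":0,"wz":0.03},{"wx":0,"wy":0,"fingers":0,"dx":0,"dy":0,"dz":0,"wz":0.11},{"wx":0,"wy":0,"fingers":0,"dx":0,"dy":0,"dz":0,"wz":0.11},{"wx":0,"wy":0,"fingers":0,"dx":0,"dy":0,"dz":0,"wz":0.11},{"wx":0,"wy":0,"fingers":0,"dx":0,"dy":0,"dz":0,"wz":0.11},{"wx":0,"wy":0,"fingers":0,"dx":0,"dy":0,"dz":0,"wz":0.11},{"wx":0,"wy":0,"fingers":0,"dx":0,"dy":0,"dz":0,"wz":0.1},{"wx":0,"wy":0,"fingers":0,"dx":0,"dy":0,"dz":0,"wz":0.04}]'

```text
time: 14.45
tcp_pos: [0.4834, 0.0654, 0.1569]
tool_rot: [0.0, 0.957, 0.289, -0.001]
ft_force: [-2.8, -5.1, -2.5]
gripper_width: 0.0136
finger_force: 30.0
```

```bash
python3 -c "
from h import *
s=st()
r=np.radians
xfer((.4840,.0664),.588+.3,(.593,.0044),r(75))"
```

```text
t 14.45 tcp [0.4834 0.0654 0.1569] x [ 0.833  0.554 -0.002] z [-0.002 -0.002 -1.   ] yaw(x) 0.5869 q [-0.97  0.25  0.82  2.11 -0.23  0.88 -1.  ] F [-2.8 -5.1 -2.5] M [-1.528  1.072  0.18 ] w 0.0136
wz -0.07 [(0.3, 2.1), (0.2, 2.1), (0.1, 2.1), (-0.1, 2.1), (-0.2, 2.1), (-0.4, 2.1)]
```

Call:
drive_tool --commands '[{"wx":0,"wy":0,"fingers":0,"dx":0,"dy":0,"dz":0,"wz":-0.1},{"wx":0,"wy":0,"fingers":0,"dx":0,"dy":0,"dz":-1.5,"wz":-0.1},{"wx":0,"wy":0,"fingers":0,"dx":0,"dy":0,"dz":-2,"wz":-0.1},{"wx":0,"wy":0,"fingers":0,"dx":0.3,"dy":2.1,"dz":0,"wz":-0.07},{"wx":0,"wy":0,"fingers":0,"dx":0.2,"dy":2.1,"dz":0,"wz":-0.07},{"wx":0,"wy":0,"fingers":0,"dx":0.1,"dy":2.1,"dz":0,"wz":-0.07},{"wx":0,"wy":0,"fingers":0,"dx":-0.1,"dy":2.1,"dz":0,"wz":-0.07},{"wx":0,"wy":0,"fingers":0,"dx":-0.2,"dy":2.1,"dz":0,"wz":-0.07},{"wx":0,"wy":0,"fingers":0,"dx":-0.4,"dy":2.1,"dz":0,"wz":-0.07},{"wx":0,"wy":0,"fingers":0,"dx":0,"dy":0,"dz":0,"wz":0},{"wx":0,"wy":0,"fingers":0,"dx":0,"dy":0,"dz":0,"wz":0},{"wx":0,"wy":0,"fingers":0,"dx":0,"dy":0,"dz":0,"wz":0}]'

```text
time: 15.65
tcp_pos: [0.594, 0.0046, 0.1921]
tool_rot: [-0.0, 0.793, 0.609, -0.0]
ft_force: [0.5, 0.8, -5.0]
gripper_width: 0.0137
finger_force: 30.0
```

```bash
python3 -c "
from h import *
st();plan(.593,.0044,.1575,75,3)"
```

```text
t 15.65 tcp [0.594  0.0046 0.1921] x [ 0.257  0.966 -0.   ] z [-0.001  0.    -1.   ] yaw(x) 1.3107 q [-0.65  0.38  0.68  1.85 -0.28  1.01 -0.11] F [ 0.5  0.8 -5. ] M [-0.069  0.077  0.059] w 0.0137
per row mm 11.5 deg 0.03
{"wx":0,"wy":0,"fingers":0,"dx":-0.02,"dy":-0.03,"dz":1.15,"wz":0.001},{"wx":0,"wy":0,"fingers":0,"dx":-0.02,"dy":-0.03,"dz":1.15,"wz":0.001},{"wx":0,"wy":0,"fingers":0,"dx":-0.02,"dy":-0.03,"dz":1.15,"wz":0.001},
```

Call:
drive_tool --commands '[{"wx":0,"wy":0,"fingers":0,"dx":0,"dy":-0.1,"dz":1,"wz":0},{"wx":0,"wy":0,"fingers":0,"dx":0,"dy":0,"dz":1,"wz":0},{"wx":0,"wy":0,"fingers":0,"dx":0,"dy":0,"dz":0.8,"wz":0},{"wx":0,"wy":0,"fingers":0,"dx":0,"dy":0,"dz":0.7,"wz":0},{"wx":0,"wy":0,"fingers":0,"dx":0,"dy":0,"dz":0,"wz":0.03},{"wx":0,"wy":0,"fingers":0,"dx":0,"dy":0,"dz":0,"wz":0.11},{"wx":0,"wy":0,"fingers":0,"dx":0,"dy":0,"dz":0,"wz":0.11},{"wx":0,"wy":0,"fingers":0,"dx":0,"dy":0,"dz":0,"wz":0.11},{"wx":0,"wy":0,"fingers":0,"dx":0,"dy":0,"dz":0,"wz":0.11},{"wx":0,"wy":0,"fingers":0,"dx":0,"dy":0,"dz":0,"wz":0.11},{"wx":0,"wy":0,"fingers":0,"dx":0,"dy":0,"dz":0,"wz":0.1},{"wx":0,"wy":0,"fingers":0,"dx":0,"dy":0,"dz":0,"wz":0.04}]'

```text
time: 16.85
tcp_pos: [0.5937, 0.0041, 0.1571]
tool_rot: [0.0, 0.957, 0.289, -0.0]
ft_force: [0.7, -3.0, -4.3]
gripper_width: 0.0136
finger_force: 30.0
```

```bash
python3 -c "
from h import *
s=st()
r=np.radians
xfer((.593,.0044),.588+.3,(.555,.06),r(51.6),3)
xfer((.555,.06),r(51.6),(.57,.0902),r(51.6),2)"
```

```text
t 16.85 tcp [0.5937 0.0041 0.1571] x [ 0.832  0.554 -0.001] z [-0.    -0.001 -1.   ] yaw(x) 0.5872 q [-0.75  0.47  0.84  1.89 -0.42  0.97 -0.7 ] F [ 0.7 -3.  -4.3] M [-0.742 -0.018  0.186] w 0.0136
wz -0.004 [(0.6, -2.2), (0.6, -2.1), (0.7, -2.1)]
wz -0.0 [(1.6, -0.4), (1.6, -0.4)]
```

```bash
python3 -c "
from h import *
xfer((.5932,.0044),.888,(.57,.0902),.783,5)"
```

```text
wz 0.021 [(1.0, -1.4), (1.0, -1.5), (1.0, -1.5), (0.9, -1.5), (0.9, -1.5)]
```

Call:
drive_tool --commands '[{"wx":0,"wy":0,"fingers":0,"dx":0,"dy":0,"dz":0,"wz":-0.1},{"wx":0,"wy":0,"fingers":0,"dx":0,"dy":0,"dz":-1.5,"wz":-0.1},{"wx":0,"wy":0,"fingers":0,"dx":0,"dy":0,"dz":-2,"wz":-0.1},{"wx":0,"wy":0,"fingers":0,"dx":1.0,"dy":-1.4,"dz":0,"wz":0.02},{"wx":0,"wy":0,"fingers":0,"dx":1.0,"dy":-1.5,"dz":0,"wz":0.02},{"wx":0,"wy":0,"fingers":0,"dx":1.0,"dy":-1.5,"dz":0,"wz":0.02},{"wx":0,"wy":0,"fingers":0,"dx":0.9,"dy":-1.5,"dz":0,"wz":0.02},{"wx":0,"wy":0,"fingers":0,"dx":0.9,"dy":-1.5,"dz":0,"wz":0.02},{"wx":0,"wy":0,"fingers":0,"dx":0,"dy":0,"dz":0,"wz":0},{"wx":0,"wy":0,"fingers":0,"dx":0,"dy":0,"dz":0,"wz":0},{"wx":0,"wy":0,"fingers":0,"dx":0,"dy":0,"dz":0,"wz":0}]'

```text
time: 17.95
tcp_pos: [0.5698, 0.0887, 0.1925]
tool_rot: [0.0, 0.923, 0.385, -0.0]
ft_force: [0.6, -1.0, -3.0]
gripper_width: 0.0138
finger_force: 30.0
```

```bash
python3 -c "
from h import *
st();plan(.57,.0902,.1575,45,3)"
```

```text
t 17.95 tcp [0.5698 0.0887 0.1925] x [ 0.703  0.711 -0.   ] z [ 0. -0. -1.] yaw(x) 0.791 q [-0.91  0.38  0.82  1.89 -0.32  1.01 -0.73] F [ 0.6 -1.  -3. ] M [-0.098  0.093 -0.016] w 0.0138
per row mm 11.7 deg 0.11
{"wx":0,"wy":0,"fingers":0,"dx":0.04,"dy":-0.03,"dz":1.17,"wz":0.002},{"wx":0,"wy":0,"fingers":0,"dx":0.04,"dy":-0.03,"dz":1.17,"wz":0.002},{"wx":0,"wy":0,"fingers":0,"dx":0.04,"dy":-0.03,"dz":1.17,"wz":0.002},
```

Call:
drive_tool --commands '[{"wx":0,"wy":0,"fingers":0,"dx":0.1,"dy":-0.1,"dz":1,"wz":0},{"wx":0,"wy":0,"fingers":0,"dx":0,"dy":0,"dz":1,"wz":0},{"wx":0,"wy":0,"fingers":0,"dx":0,"dy":0,"dz":0.8,"wz":0},{"wx":0,"wy":0,"fingers":0,"dx":0,"dy":0,"dz":0.7,"wz":0},{"wx":0,"wy":0,"fingers":0,"dx":0,"dy":0,"dz":0,"wz":0.03},{"wx":0,"wy":0,"fingers":0,"dx":0,"dy":0,"dz":0,"wz":0.1},{"wx":0,"wy":0,"fingers":0,"dx":0,"dy":0,"dz":0,"wz":0.1},{"wx":0,"wy":0,"fingers":0,"dx":0,"dy":0,"dz":0,"wz":0.1},{"wx":0,"wy":0,"fingers":0,"dx":0,"dy":0,"dz":0,"wz":0.1},{"wx":0,"wy":0,"fingers":0,"dx":0,"dy":0,"dz":0,"wz":0.05},{"wx":0,"wy":0,"fingers":0,"dx":0,"dy":0,"dz":0,"wz":0},{"wx":0,"wy":0,"fingers":0,"dx":0,"dy":0,"dz":0,"wz":0}]'

```text
time: 19.15
tcp_pos: [0.5697, 0.0905, 0.1572]
tool_rot: [0.0, 0.988, 0.156, -0.0]
ft_force: [1.4, -2.4, -4.7]
gripper_width: 0.0137
finger_force: 30.0
```

```bash
cat >> h.py <<'E'
def feel(n=4):
    s=st(); T=[];J=[]
    for _ in range(n): robot.capture("wrist"); s=robot.read_state(); T.append(s["torque"][2]);J.append(s["joint_torque"][6])
    print("Mz",np.round(T,3),"mean",round(np.mean(T),3),"J7",np.round(J,3))
E
python3 -c "
from h import *
feel()"
```

```text
t 19.15 tcp [0.5697 0.0905 0.1572] x [ 0.951  0.308 -0.   ] z [-0.    -0.001 -1.   ] yaw(x) 0.3133 q [-0.96  0.47  0.91  1.93 -0.45  0.97 -1.1 ] F [ 1.4 -2.4 -4.7] M [-0.84  -0.297  0.192] w 0.0137
Mz [0.147 0.146 0.174 0.143] mean 0.153 J7 [-0.253 -0.184 -0.164 -0.163]
```

Call:
drive_tool --commands '[{"wx":0,"wy":0,"fingers":0,"dx":0,"dy":0,"dz":0,"wz":0.06},{"wx":0,"wy":0,"fingers":0,"dx":0,"dy":0,"dz":0,"wz":0.06},{"wx":0,"wy":0,"fingers":0,"dx":0,"dy":0,"dz":0,"wz":0}]'

```text
time: 19.65
tcp_pos: [0.5696, 0.0906, 0.1573]
tool_rot: [0.0, 0.995, 0.095, -0.0]
ft_force: [2.5, -2.9, -7.9]
gripper_width: 0.0137
finger_force: 30.1
```

```bash
python3 -c "
from h import *
feel()"
```

```text
t 19.65 tcp [0.5696 0.0906 0.1573] x [ 0.982  0.19  -0.   ] z [-0.    -0.001 -1.   ] yaw(x) 0.1911 q [-0.98  0.48  0.94  1.93 -0.47  0.97 -1.2 ] F [ 2.5 -2.9 -7.9] M [-1.037 -0.316  0.365] w 0.0137
Mz [0.389 0.39  0.365 0.365] mean 0.377 J7 [-1.166 -0.658 -0.445 -0.37 ]
```

```bash
python3 -c "
from h import *
xfer((.5697,.0906),.591,(.5073,-.0197),.873,6)"
```

```text
wz -0.047 [(-1.9, 0.9), (-1.9, 0.9), (-2.0, 0.8), (-2.0, 0.7), (-2.0, 0.6), (-2.1, 0.5)]
```

Call:
drive_tool --commands '[{"wx":0,"wy":0,"fingers":0,"dx":0,"dy":0,"dz":0,"wz":-0.1},{"wx":0,"wy":0,"fingers":0,"dx":0,"dy":0,"dz":0,"wz":-0.1},{"wx":0,"wy":0,"fingers":0,"dx":0,"dy":0,"dz":-1,"wz":-0.1},{"wx":0,"wy":0,"fingers":0,"dx":0,"dy":0,"dz":-2.5,"wz":-0.1},{"wx":0,"wy":0,"fingers":0,"dx":-1.9,"dy":0.9,"dz":0,"wz":-0.047},{"wx":0,"wy":0,"fingers":0,"dx":-1.9,"dy":0.9,"dz":0,"wz":-0.047},{"wx":0,"wy":0,"fingers":0,"dx":-2.0,"dy":0.8,"dz":0,"wz":-0.047},{"wx":0,"wy":0,"fingers":0,"dx":-2.0,"dy":0.7,"dz":0,"wz":-0.047},{"wx":0,"wy":0,"fingers":0,"dx":-2.0,"dy":0.6,"dz":0,"wz":-0.047},{"wx":0,"wy":0,"fingers":0,"dx":-2.1,"dy":0.5,"dz":0,"wz":-0.047},{"wx":0,"wy":0,"fingers":0,"dx":0,"dy":0,"dz":0,"wz":0},{"wx":0,"wy":0,"fingers":0,"dx":0,"dy":0,"dz":0,"wz":0}]'

```text
time: 21.05
tcp_pos: [0.508, -0.02, 0.1929]
tool_rot: [-0.001, 0.906, 0.423, 0.001]
ft_force: [-0.2, 0.1, -3.6]
gripper_width: 0.014
finger_force: 30.0
```

```bash
python3 -c "
from nuts import *
robot.capture('wrist')
s=st();json.dump({k:np.array(s[k]).tolist() for k in('tcp_pos','tool_rot')},open('s6.json','w'))
cv2.imwrite('pics/w6.png',robot.capture('wrist')[:,:,::-1])
P={1:(.57,.0902),2:(.4838,.0665),4:(.5932,.0044)}
pts={i:tuple(int(a) for a in proj('wrist',np.array([*p,.09]),s)) for i,p in P.items()};print(pts)
nuts('pics/w6.png','s6.json',pts)
plan(.5073,-.0197,.1575,50,3)"
```

```text
t 21.1 tcp [ 0.5082 -0.0196  0.1928] x [0.642 0.767 0.001] z [ 0.001  0.001 -1.   ] yaw(x) 0.8738 q [-0.84  0.24  0.88  2.04 -0.23  0.96 -0.54] F [ 0.2  0.1 -4. ] M [-0.077  0.079  0.002] w 0.0142
{1: (286, 62), 2: (220, 170), 4: (388, 139)}
1 1532 c [0.5703 0.0885] yaw 1.3 len 0.0555
2 1301 c [0.4846 0.0655] yaw 106.8 len 0.0561
4 1203 c [0.5935 0.0032] yaw 106.0 len 0.0561
per row mm 11.7 deg 0.03
{"wx":0,"wy":0,"fingers":0,"dx":-0.03,"dy":-0.02,"dz":1.17,"wz":0.001},{"wx":0,"wy":0,"fingers":0,"dx":-0.03,"dy":-0.02,"dz":1.17,"wz":0.001},{"wx":0,"wy":0,"fingers":0,"dx":-0.03,"dy":-0.02,"dz":1.17,"wz":0.001},
```

Call:
drive_tool --commands '[{"wx":0,"wy":0,"fingers":0,"dx":-0.1,"dy":0,"dz":1,"wz":0},{"wx":0,"wy":0,"fingers":0,"dx":0,"dy":0,"dz":1,"wz":0},{"wx":0,"wy":0,"fingers":0,"dx":0,"dy":0,"dz":0.8,"wz":0},{"wx":0,"wy":0,"fingers":0,"dx":0,"dy":0,"dz":0.7,"wz":0},{"wx":0,"wy":0,"fingers":0,"dx":0,"dy":0,"dz":0,"wz":0.03},{"wx":0,"wy":0,"fingers":0,"dx":0,"dy":0,"dz":0,"wz":0.09},{"wx":0,"wy":0,"fingers":0,"dx":0,"dy":0,"dz":0,"wz":0.1},{"wx":0,"wy":0,"fingers":0,"dx":0,"dy":0,"dz":0,"wz":0.1},{"wx":0,"wy":0,"fingers":0,"dx":0,"dy":0,"dz":0,"wz":0.09},{"wx":0,"wy":0,"fingers":0,"dx":0,"dy":0,"dz":0,"wz":0},{"wx":0,"wy":0,"fingers":0,"dx":0,"dy":0,"dz":0,"wz":0}]'

```text
time: 22.25
tcp_pos: [0.507, -0.021, 0.1572]
tool_rot: [0.0, 0.973, 0.231, -0.0]
ft_force: [-0.4, 0.6, -5.4]
gripper_width: 0.0143
finger_force: 30.0
```

```bash
python3 -c "
from h import *
feel(3)"
```

```text
t 22.25 tcp [ 0.507  -0.021   0.1572] x [ 0.893  0.45  -0.001] z [-0.001 -0.    -1.   ] yaw(x) 0.4666 q [-0.87  0.33  0.95  2.07 -0.34  0.9  -0.83] F [-0.4  0.6 -5.4] M [0.139 0.241 0.136] w 0.0143
Mz [0.208 0.121 0.121] mean 0.15 J7 [-0.234 -0.114 -0.079]
```

Call:
drive_tool --commands '[{"wx":0,"wy":0,"fingers":0,"dx":0,"dy":0,"dz":0,"wz":0.05},{"wx":0,"wy":0,"fingers":0,"dx":0,"dy":0,"dz":0,"wz":0.05},{"wx":0,"wy":0,"fingers":0,"dx":0,"dy":0,"dz":0,"wz":0}]'

```text
time: 22.7
tcp_pos: [0.507, -0.0211, 0.1573]
tool_rot: [0.0, 0.983, 0.181, -0.0]
ft_force: [-0.9, 1.2, -7.4]
gripper_width: 0.0137
finger_force: 30.0
```

```bash
python3 -c "
from h import *
feel(3)"
```

```text
t 22.7 tcp [ 0.507  -0.0211  0.1573] x [ 0.935  0.356 -0.   ] z [-0. -0. -1.] yaw(x) 0.3638 q [-0.89  0.34  0.98  2.08 -0.36  0.9  -0.92] F [-0.9  1.2 -7.4] M [0.172 0.356 0.134] w 0.0137
Mz [0.142 0.139 0.091] mean 0.124 J7 [-0.783 -0.353 -0.175]
```

Call:
drive_tool --commands '[{"wx":0,"wy":0,"fingers":0,"dx":0,"dy":0,"dz":0,"wz":0.06},{"wx":0,"wy":0,"fingers":0,"dx":0,"dy":0,"dz":0,"wz":0.06},{"wx":0,"wy":0,"fingers":0,"dx":0,"dy":0,"dz":0,"wz":0}]'

```text
time: 23.15
tcp_pos: [0.5071, -0.0211, 0.1574]
tool_rot: [0.0, 0.993, 0.122, -0.0]
ft_force: [-0.8, 0.2, -6.5]
gripper_width: 0.0137
finger_force: 30.0
```

```bash
python3 -c "
from h import *
feel(3)"
```

```text
t 23.15 tcp [ 0.5071 -0.0211  0.1574] x [ 0.97   0.241 -0.   ] z [-0. -0. -1.] yaw(x) 0.2438 q [-0.91  0.35  1.01  2.08 -0.38  0.91 -1.02] F [-0.8  0.2 -6.5] M [0.132 0.473 0.163] w 0.0137
Mz [0.148 0.179 0.09 ] mean 0.139 J7 [-0.899 -0.391 -0.181]
```

Call:
drive_tool --commands '[{"wx":0,"wy":0,"fingers":0,"dx":0,"dy":0,"dz":0,"wz":0.06},{"wx":0,"wy":0,"fingers":0,"dx":0,"dy":0,"dz":0,"wz":0.06},{"wx":0,"wy":0,"fingers":0,"dx":0,"dy":0,"dz":0,"wz":0}]'

```text
time: 23.6
tcp_pos: [0.5071, -0.0212, 0.1574]
tool_rot: [0.0, 0.998, 0.062, -0.0]
ft_force: [-1.6, 0.7, -6.0]
gripper_width: 0.0141
finger_force: 30.0
```

```bash
python3 -c "
from h import *
feel(3)"
```

```text
t 23.6 tcp [ 0.5071 -0.0212  0.1574] x [ 0.992  0.124 -0.   ] z [-0. -0. -1.] yaw(x) 0.1241 q [-0.93  0.36  1.04  2.08 -0.4   0.91 -1.11] F [-1.6  0.7 -6. ] M [-0.036  0.586  0.264] w 0.0141
Mz [0.261 0.247 0.256] mean 0.255 J7 [-1.001 -0.498 -0.292]
```

Call:
drive_tool --commands '[{"wx":0,"wy":0,"fingers":0,"dx":0,"dy":0,"dz":0,"wz":0.045},{"wx":0,"wy":0,"fingers":0,"dx":0,"dy":0,"dz":0,"wz":0}]'

```text
time: 23.95
tcp_pos: [0.5071, -0.0212, 0.1574]
tool_rot: [0.0, 0.999, 0.04, -0.0]
ft_force: [-0.8, -1.0, -7.1]
gripper_width: 0.0139
finger_force: 30.1
```

```bash
python3 -c "
from h import *
feel(3)
r=np.radians
xfer((.507,-.0207),.079+.4,(.4842,.066),r(50),6)"
```

```text
t 23.95 tcp [ 0.5071 -0.0212  0.1574] x [ 0.997  0.079 -0.   ] z [-0. -0. -1.] yaw(x) 0.0794 q [-0.94  0.37  1.05  2.08 -0.41  0.92 -1.15] F [-0.8 -1.  -7.1] M [-0.157  0.639  0.386] w 0.0139
Mz [0.361 0.315 0.3  ] mean 0.325 J7 [-0.828 -0.488 -0.348]
wz -0.066 [(0.3, -1.5), (0.4, -1.4), (0.5, -1.4), (0.6, -1.4), (0.7, -1.3), (0.8, -1.3)]
```

Call:
drive_tool --commands '[{"wx":0,"wy":0,"fingers":0,"dx":0,"dy":0,"dz":0,"wz":-0.1},{"wx":0,"wy":0,"fingers":0,"dx":0,"dy":0,"dz":0,"wz":-0.1},{"wx":0,"wy":0,"fingers":0,"dx":0,"dy":0,"dz":-1,"wz":-0.1},{"wx":0,"wy":0,"fingers":0,"dx":0,"dy":0,"dz":-2.5,"wz":-0.1},{"wx":0,"wy":0,"fingers":0,"dx":0.3,"dy":-1.5,"dz":0,"wz":-0.066},{"wx":0,"wy":0,"fingers":0,"dx":0.4,"dy":-1.4,"dz":0,"wz":-0.066},{"wx":0,"wy":0,"fingers":0,"dx":0.5,"dy":-1.4,"dz":0,"wz":-0.066},{"wx":0,"wy":0,"fingers":0,"dx":0.6,"dy":-1.4,"dz":0,"wz":-0.066},{"wx":0,"wy":0,"fingers":0,"dx":0.7,"dy":-1.3,"dz":0,"wz":-0.066},{"wx":0,"wy":0,"fingers":0,"dx":0.8,"dy":-1.3,"dz":0,"wz":-0.066},{"wx":0,"wy":0,"fingers":0,"dx":0,"dy":0,"dz":0,"wz":0},{"wx":0,"wy":0,"fingers":0,"dx":0,"dy":0,"dz":0,"wz":0}]'

```text
time: 25.3
tcp_pos: [0.4835, 0.0661, 0.1924]
tool_rot: [0.0, 0.906, 0.424, -0.0]
ft_force: [0.1, -0.8, -3.6]
gripper_width: 0.0139
finger_force: 30.0
```

```bash
python3 -c "
from h import *
robot.capture('wrist');st();plan(.4842,.0663,.1575,50,3)"
```

```text
t 25.35 tcp [0.4836 0.0655 0.1925] x [ 0.641  0.767 -0.   ] z [ 0. -0. -1.] yaw(x) 0.8745 q [-1.05  0.19  0.9   2.08 -0.18  0.95 -0.75] F [-0.1 -0.8 -4.1] M [-0.078  0.066 -0.002] w 0.0141
per row mm 11.7 deg 0.04
{"wx":0,"wy":0,"fingers":0,"dx":0.03,"dy":-0.00,"dz":1.17,"wz":0.001},{"wx":0,"wy":0,"fingers":0,"dx":0.03,"dy":-0.00,"dz":1.17,"wz":0.001},{"wx":0,"wy":0,"fingers":0,"dx":0.03,"dy":-0.00,"dz":1.17,"wz":0.001},
```

Call:
drive_tool --commands '[{"wx":0,"wy":0,"fingers":0,"dx":0.1,"dy":0,"dz":1,"wz":0},{"wx":0,"wy":0,"fingers":0,"dx":0,"dy":0,"dz":1,"wz":0},{"wx":0,"wy":0,"fingers":0,"dx":0,"dy":0,"dz":0.8,"wz":0},{"wx":0,"wy":0,"fingers":0,"dx":0,"dy":0,"dz":0.7,"wz":0},{"wx":0,"wy":0,"fingers":0,"dx":0,"dy":0,"dz":0,"wz":0.03},{"wx":0,"wy":0,"fingers":0,"dx":0,"dy":0,"dz":0,"wz":0.1},{"wx":0,"wy":0,"fingers":0,"dx":0,"dy":0,"dz":0,"wz":0.1},{"wx":0,"wy":0,"fingers":0,"dx":0,"dy":0,"dz":0,"wz":0.1},{"wx":0,"wy":0,"fingers":0,"dx":0,"dy":0,"dz":0,"wz":0.1},{"wx":0,"wy":0,"fingers":0,"dx":0,"dy":0,"dz":0,"wz":0},{"wx":0,"wy":0,"fingers":0,"dx":0,"dy":0,"dz":0,"wz":0}]'

```text
time: 26.45
tcp_pos: [0.4833, 0.0657, 0.1568]
tool_rot: [0.0, 0.975, 0.22, -0.001]
ft_force: [-3.7, -3.7, -2.1]
gripper_width: 0.0137
finger_force: 30.0
```

```bash
python3 -c "
from h import *
feel(3)"
```

```text
t 26.45 tcp [0.4833 0.0657 0.1568] x [ 0.903  0.429 -0.002] z [-0.002 -0.001 -1.   ] yaw(x) 0.4437 q [-1.08  0.29  0.97  2.12 -0.31  0.89 -1.06] F [-3.7 -3.7 -2.1] M [-1.142  1.293  0.132] w 0.0137
Mz [0.116 0.106 0.121] mean 0.114 J7 [-0.202 -0.151 -0.139]
```

Call:
drive_tool --commands '[{"wx":0,"wy":0,"fingers":0,"dx":0,"dy":0,"dz":0,"wz":0.06},{"wx":0,"wy":0,"fingers":0,"dx":0,"dy":0,"dz":0,"wz":0.06},{"wx":0,"wy":0,"fingers":0,"dx":0,"dy":0,"dz":0,"wz":0}]'

```text
time: 26.9
tcp_pos: [0.4833, 0.0657, 0.1568]
tool_rot: [0.0, 0.987, 0.16, -0.001]
ft_force: [-4.4, -3.7, -2.3]
gripper_width: 0.014
finger_force: 30.0
```

```bash
python3 -c "
from h import *
feel(3)"
```

```text
t 26.9 tcp [0.4833 0.0657 0.1568] x [ 0.949  0.316 -0.002] z [-0.002 -0.001 -1.   ] yaw(x) 0.3215 q [-1.11  0.3   1.    2.12 -0.32  0.89 -1.16] F [-4.4 -3.7 -2.3] M [-1.159  1.479  0.168] w 0.014
Mz [0.149 0.156 0.153] mean 0.153 J7 [-0.699 -0.301 -0.183]
```

Call:
drive_tool --commands '[{"wx":0,"wy":0,"fingers":0,"dx":0,"dy":0,"dz":0,"wz":0.06},{"wx":0,"wy":0,"fingers":0,"dx":0,"dy":0,"dz":0,"wz":0.06},{"wx":0,"wy":0,"fingers":0,"dx":0,"dy":0,"dz":0,"wz":0}]'

```text
time: 27.35
tcp_pos: [0.4832, 0.0657, 0.1568]
tool_rot: [0.001, 0.995, 0.101, -0.001]
ft_force: [-3.4, -3.5, -2.7]
gripper_width: 0.0136
finger_force: 30.0
```

```bash
python3 -c "
from h import *
feel(3)"
```

```text
t 27.35 tcp [0.4832 0.0657 0.1568] x [ 0.98   0.2   -0.002] z [-0.002 -0.001 -1.   ] yaw(x) 0.2017 q [-1.13  0.31  1.03  2.12 -0.34  0.89 -1.26] F [-3.4 -3.5 -2.7] M [-1.097  1.485  0.141] w 0.0136
Mz [0.142 0.143 0.13 ] mean 0.138 J7 [-0.689 -0.298 -0.182]
```

Call:
drive_tool --commands '[{"wx":0,"wy":0,"fingers":0,"dx":0,"dy":0,"dz":0,"wz":0.06},{"wx":0,"wy":0,"fingers":0,"dx":0,"dy":0,"dz":0,"wz":0.06},{"wx":0,"wy":0,"fingers":0,"dx":0,"dy":0,"dz":0,"wz":0}]'

```text
time: 27.8
tcp_pos: [0.4831, 0.0657, 0.1568]
tool_rot: [0.001, 0.999, 0.041, -0.001]
ft_force: [-4.6, -2.5, -3.0]
gripper_width: 0.0136
finger_force: 30.0
```

```bash
python3 -c "
from h import *
feel(3)"
```

```text
t 27.8 tcp [0.4831 0.0657 0.1568] x [ 0.997  0.082 -0.002] z [-0.002 -0.001 -1.   ] yaw(x) 0.0817 q [-1.15  0.33  1.07  2.12 -0.37  0.9  -1.36] F [-4.6 -2.5 -3. ] M [-0.931  1.496  0.153] w 0.0136
Mz [0.103 0.168 0.142] mean 0.138 J7 [-0.679 -0.294 -0.181]
```

Call:
drive_tool --commands '[{"wx":0,"wy":0,"fingers":0,"dx":0,"dy":0,"dz":0,"wz":0.06},{"wx":0,"wy":0,"fingers":0,"dx":0,"dy":0,"dz":0,"wz":0.06},{"wx":0,"wy":0,"fingers":0,"dx":0,"dy":0,"dz":0,"wz":0}]'

```text
time: 28.25
tcp_pos: [0.4831, 0.0657, 0.1568]
tool_rot: [0.001, 1.0, -0.019, -0.001]
ft_force: [-4.7, -3.4, -2.4]
gripper_width: 0.014
finger_force: 30.0
```

```bash
python3 -c "
from h import *
feel(3)"
```

```text
t 28.25 tcp [0.4831 0.0657 0.1568] x [ 0.999 -0.038 -0.002] z [-0.002 -0.001 -1.   ] yaw(x) -0.0381 q [-1.17  0.34  1.1   2.12 -0.39  0.9  -1.46] F [-4.7 -3.4 -2.4] M [-1.024  1.568  0.276] w 0.014
Mz [0.276 0.314 0.294] mean 0.294 J7 [-0.805 -0.427 -0.315]
```

```bash
python3 -c "
from h import *
xfer((.4838,.0661),.342,(.5934,.004),.873,6)"
```

```text
wz -0.088 [(1.4, 1.6), (1.2, 1.7), (1.1, 1.8), (0.9, 1.9), (0.7, 2.0), (0.6, 2.0)]
```

Call:
drive_tool --commands '[{"wx":0,"wy":0,"fingers":0,"dx":0,"dy":0,"dz":0,"wz":0.02},{"wx":0,"wy":0,"fingers":0,"dx":0,"dy":0,"dz":0,"wz":0},{"wx":0,"wy":0,"fingers":0,"dx":0,"dy":0,"dz":0,"wz":-0.1},{"wx":0,"wy":0,"fingers":0,"dx":0,"dy":0,"dz":0,"wz":-0.1},{"wx":0,"wy":0,"fingers":0,"dx":0,"dy":0,"dz":-1,"wz":-0.1},{"wx":0,"wy":0,"fingers":0,"dx":0,"dy":0,"dz":-2.5,"wz":-0.1},{"wx":0,"wy":0,"fingers":0,"dx":1.4,"dy":1.6,"dz":0,"wz":-0.088},{"wx":0,"wy":0,"fingers":0,"dx":1.2,"dy":1.7,"dz":0,"wz":-0.088},{"wx":0,"wy":0,"fingers":0,"dx":1.1,"dy":1.8,"dz":0,"wz":-0.088},{"wx":0,"wy":0,"fingers":0,"dx":0.9,"dy":1.9,"dz":0,"wz":-0.088},{"wx":0,"wy":0,"fingers":0,"dx":0.7,"dy":2.0,"dz":0,"wz":-0.088},{"wx":0,"wy":0,"fingers":0,"dx":0.6,"dy":2.0,"dz":0,"wz":-0.088}]'

```text
time: 29.6
tcp_pos: [0.5948, 0.0037, 0.1918]
tool_rot: [-0.0, 0.906, 0.424, -0.0]
ft_force: [1.4, 0.3, -4.5]
gripper_width: 0.0135
finger_force: 30.0
```

```bash
python3 -c "
from h import *
[robot.capture('wrist') for _ in range(6)];st();plan(.5934,.0042,.1575,50,3)"
```

```text
t 29.9 tcp [0.5935 0.0047 0.1921] x [ 0.644  0.765 -0.   ] z [-0.001  0.    -1.   ] yaw(x) 0.8714 q [-0.75  0.41  0.82  1.85 -0.35  1.03 -0.48] F [ 0.7  0.8 -4. ] M [-0.066  0.135 -0.008] w 0.014
per row mm 11.5 deg -0.02
{"wx":0,"wy":0,"fingers":0,"dx":-0.01,"dy":0.01,"dz":1.15,"wz":-0.000},{"wx":0,"wy":0,"fingers":0,"dx":-0.01,"dy":0.01,"dz":1.15,"wz":-0.000},{"wx":0,"wy":0,"fingers":0,"dx":-0.01,"dy":0.01,"dz":1.15,"wz":-0.000},
```

Call:
drive_tool --commands '[{"wx":0,"wy":0,"fingers":0,"dx":0,"dy":0,"dz":1,"wz":0},{"wx":0,"wy":0,"fingers":0,"dx":0,"dy":0,"dz":1,"wz":0},{"wx":0,"wy":0,"fingers":0,"dx":0,"dy":0,"dz":0.8,"wz":0},{"wx":0,"wy":0,"fingers":0,"dx":0,"dy":0,"dz":0.7,"wz":0},{"wx":0,"wy":0,"fingers":0,"dx":0,"dy":0,"dz":0,"wz":0.03},{"wx":0,"wy":0,"fingers":0,"dx":0,"dy":0,"dz":0,"wz":0.1},{"wx":0,"wy":0,"fingers":0,"dx":0,"dy":0,"dz":0,"wz":0.1},{"wx":0,"wy":0,"fingers":0,"dx":0,"dy":0,"dz":0,"wz":0.1},{"wx":0,"wy":0,"fingers":0,"dx":0,"dy":0,"dz":0,"wz":0.1},{"wx":0,"wy":0,"fingers":0,"dx":0,"dy":0,"dz":0,"wz":0},{"wx":0,"wy":0,"fingers":0,"dx":0,"dy":0,"dz":0,"wz":0}]'

```text
time: 31.0
tcp_pos: [0.594, 0.0042, 0.1572]
tool_rot: [0.0, 0.975, 0.221, -0.0]
ft_force: [-0.4, -1.4, -5.2]
gripper_width: 0.0141
finger_force: 30.0
```

```bash
python3 -c "
from h import *
feel(3)"
```

```text
t 31.0 tcp [0.594  0.0042 0.1572] x [ 0.902  0.431 -0.001] z [-0.    -0.001 -1.   ] yaw(x) 0.4456 q [-0.79  0.5   0.9   1.89 -0.47  0.98 -0.8 ] F [-0.4 -1.4 -5.2] M [-0.656  0.2    0.136] w 0.0141
Mz [0.143 0.114 0.129] mean 0.129 J7 [-0.248 -0.117 -0.079]
```

Call:
drive_tool --commands '[{"wx":0,"wy":0,"fingers":0,"dx":0,"dy":0,"dz":0,"wz":0.06},{"wx":0,"wy":0,"fingers":0,"dx":0,"dy":0,"dz":0,"wz":0.06},{"wx":0,"wy":0,"fingers":0,"dx":0,"dy":0,"dz":0,"wz":0}]'

```text
time: 31.45
tcp_pos: [0.5941, 0.0042, 0.1573]
tool_rot: [0.0, 0.987, 0.161, -0.0]
ft_force: [-0.5, -1.9, -6.4]
gripper_width: 0.0141
finger_force: 30.0
```

```bash
python3 -c "
from h import *
feel(3)"
```

```text
t 31.45 tcp [0.5941 0.0042 0.1573] x [ 0.948  0.317 -0.   ] z [-0. -0. -1.] yaw(x) 0.3225 q [-0.81  0.51  0.94  1.89 -0.49  0.99 -0.9 ] F [-0.5 -1.9 -6.4] M [-0.764  0.005  0.14 ] w 0.0141
Mz [0.143 0.199 0.158] mean 0.167 J7 [-0.907 -0.397 -0.186]
```

Call:
drive_tool --commands '[{"wx":0,"wy":0,"fingers":0,"dx":0,"dy":0,"dz":0,"wz":0.06},{"wx":0,"wy":0,"fingers":0,"dx":0,"dy":0,"dz":0,"wz":0.06},{"wx":0,"wy":0,"fingers":0,"dx":0,"dy":0,"dz":0,"wz":0}]'

```text
time: 31.9
tcp_pos: [0.5942, 0.0042, 0.1574]
tool_rot: [0.0, 0.995, 0.101, -0.0]
ft_force: [0.8, -2.3, -6.7]
gripper_width: 0.0137
finger_force: 30.0
```

```bash
python3 -c "
from h import *
feel(3)"
```

```text
t 31.9 tcp [0.5942 0.0042 0.1574] x [ 0.979  0.202 -0.   ] z [-0. -0. -1.] yaw(x) 0.2029 q [-0.83  0.53  0.97  1.89 -0.51  1.   -1.  ] F [ 0.8 -2.3 -6.7] M [-0.891 -0.019  0.132] w 0.0137
Mz [0.118 0.116 0.124] mean 0.119 J7 [-0.897 -0.39  -0.18 ]
```

Call:
drive_tool --commands '[{"wx":0,"wy":0,"fingers":0,"dx":0,"dy":0,"dz":0,"wz":0.06},{"wx":0,"wy":0,"fingers":0,"dx":0,"dy":0,"dz":0,"wz":0.06},{"wx":0,"wy":0,"fingers":0,"dx":0,"dy":0,"dz":0,"wz":0}]'

```text
time: 32.35
tcp_pos: [0.5942, 0.0042, 0.1575]
tool_rot: [0.0, 0.999, 0.042, 0.0]
ft_force: [0.1, -3.5, -7.0]
gripper_width: 0.0137
finger_force: 30.0
```

```bash
python3 -c "
from h import *
feel(3)"
```

```text
t 32.35 tcp [0.5942 0.0042 0.1575] x [0.997 0.083 0.   ] z [ 0. -0. -1.] yaw(x) 0.0831 q [-0.85  0.54  1.    1.89 -0.54  1.01 -1.1 ] F [ 0.1 -3.5 -7. ] M [-1.087 -0.147  0.155] w 0.0137
Mz [0.162 0.153 0.179] mean 0.165 J7 [-0.892 -0.388 -0.18 ]
```

Call:
drive_tool --commands '[{"wx":0,"wy":0,"fingers":0,"dx":0,"dy":0,"dz":0,"wz":0.06},{"wx":0,"wy":0,"fingers":0,"dx":0,"dy":0,"dz":0,"wz":0.06},{"wx":0,"wy":0,"fingers":0,"dx":0,"dy":0,"dz":0,"wz":0}]'

```text
time: 32.8
tcp_pos: [0.5943, 0.0042, 0.1575]
tool_rot: [0.0, 1.0, -0.018, 0.0]
ft_force: [1.2, -4.3, -6.0]
gripper_width: 0.0137
finger_force: 30.0
```

```bash
python3 -c "
from h import *
feel(3)"
```

```text
t 32.8 tcp [0.5943 0.0042 0.1575] x [ 0.999 -0.037  0.   ] z [ 0. -0. -1.] yaw(x) -0.037 q [-0.86  0.56  1.03  1.89 -0.56  1.02 -1.2 ] F [ 1.2 -4.3 -6. ] M [-1.17  -0.236  0.115] w 0.0137
Mz [0.126 0.169 0.143] mean 0.146 J7 [-0.889 -0.387 -0.181]
```

Call:
drive_tool --commands '[{"wx":0,"wy":0,"fingers":0,"dx":0,"dy":0,"dz":0,"wz":0.06},{"wx":0,"wy":0,"fingers":0,"dx":0,"dy":0,"dz":0,"wz":0.06},{"wx":0,"wy":0,"fingers":0,"dx":0,"dy":0,"dz":0,"wz":0}]'

```text
time: 33.25
tcp_pos: [0.5943, 0.0043, 0.1576]
tool_rot: [0.0, 0.997, -0.079, 0.0]
ft_force: [1.3, -4.9, -5.0]
gripper_width: 0.0137
finger_force: 30.0
```

```bash
python3 -c "
from h import *
feel(3)"
```

```text
t 33.25 tcp [0.5943 0.0043 0.1576] x [ 0.988 -0.157  0.   ] z [ 0. -0. -1.] yaw(x) -0.1575 q [-0.88  0.57  1.06  1.89 -0.59  1.03 -1.29] F [ 1.3 -4.9 -5. ] M [-1.375 -0.35   0.306] w 0.0137
Mz [0.349 0.275 0.273] mean 0.299 J7 [-0.865 -0.395 -0.295]
```

```bash
python3 -c "
from h import *
xfer((.594,.0042),.2225,(.568,-.231),.4225,8)"
```

```text
wz -0.025 [(-1.0, 2.8), (-1.0, 2.8), (-1.1, 2.7), (-1.2, 2.7), (-1.2, 2.7), (-1.3, 2.7), (-1.4, 2.6), (-1.4, 2.6)]
```

Call:
drive_tool --commands '[{"wx":0,"wy":0,"fingers":0,"dx":0,"dy":0,"dz":0,"wz":0.02},{"wx":0,"wy":0,"fingers":0,"dx":0,"dy":0,"dz":0,"wz":0},{"wx":0,"wy":0,"fingers":0,"dx":0,"dy":0,"dz":0,"wz":-0.1},{"wx":0,"wy":0,"fingers":0,"dx":0,"dy":0,"dz":0,"wz":-0.1},{"wx":0,"wy":0,"fingers":0,"dx":0,"dy":0,"dz":-1,"wz":-0.1},{"wx":0,"wy":0,"fingers":0,"dx":0,"dy":0,"dz":-2.5,"wz":-0.1},{"wx":0,"wy":0,"fingers":0,"dx":-1.0,"dy":2.8,"dz":0,"wz":-0.025},{"wx":0,"wy":0,"fingers":0,"dx":-1.0,"dy":2.8,"dz":0,"wz":-0.025},{"wx":0,"wy":0,"fingers":0,"dx":-1.1,"dy":2.7,"dz":0,"wz":-0.025},{"wx":0,"wy":0,"fingers":0,"dx":-1.2,"dy":2.7,"dz":0,"wz":-0.025}]'

```text
time: 34.4
tcp_pos: [0.5807, -0.1132, 0.1927]
tool_rot: [-0.001, 0.987, 0.162, 0.0]
ft_force: [-0.5, -0.1, -3.2]
gripper_width: 0.0137
finger_force: 30.0
```

Call:
drive_tool --commands '[{"wx":0,"wy":0,"fingers":0,"dx":-1.2,"dy":2.7,"dz":0,"wz":-0.025},{"wx":0,"wy":0,"fingers":0,"dx":-1.3,"dy":2.7,"dz":0,"wz":-0.025},{"wx":0,"wy":0,"fingers":0,"dx":-1.4,"dy":2.6,"dz":0,"wz":-0.025},{"wx":0,"wy":0,"fingers":0,"dx":-1.4,"dy":2.6,"dz":0,"wz":-0.025},{"wx":0,"wy":0,"fingers":0,"dx":0,"dy":0,"dz":0,"wz":0},{"wx":0,"wy":0,"fingers":0,"dx":0,"dy":0,"dz":0,"wz":0},{"wx":0,"wy":0,"fingers":0,"dx":0,"dy":0,"dz":2.5,"wz":0},{"wx":0,"wy":0,"fingers":0,"dx":0,"dy":0,"dz":2.5,"wz":0},{"wx":0,"wy":0,"fingers":0,"dx":0,"dy":0,"dz":2.0,"wz":0},{"wx":0,"wy":0,"fingers":0,"dx":0,"dy":0,"dz":1.0,"wz":0},{"wx":0,"wy":0,"fingers":0,"dx":0,"dy":0,"dz":0,"wz":0},{"wx":0,"wy":0,"fingers":0,"dx":0,"dy":0,"dz":0,"wz":0}]'

```text
time: 35.6
tcp_pos: [0.5691, -0.2306, 0.1132]
tool_rot: [0.0, 0.978, 0.21, 0.0]
ft_force: [-0.1, -0.1, -3.0]
gripper_width: 0.0134
finger_force: 30.0
```

```bash
python3 -c "
from h import *
[robot.capture('wrist') for _ in range(2)];st()"
```

```text
t 35.7 tcp [ 0.5693 -0.2309  0.1135] x [0.912 0.411 0.001] z [ 0.001 -0.    -1.   ] yaw(x) 0.4231 q [-0.33  0.58  0.84  1.87 -0.53  0.93 -0.39] F [ 0.6  0.4 -3.5] M [-0.072  0.108  0.047] w 0.0138
```

Call:
drive_tool --commands '[{"wx":0,"wy":0,"fingers":0,"dx":0,"dy":0,"dz":0.6,"wz":0},{"wx":0,"wy":0,"fingers":0,"dx":0,"dy":0,"dz":0.5,"wz":0},{"wx":0,"wy":0,"fingers":0,"dx":0,"dy":0,"dz":0.1,"wz":0},{"wx":0,"wy":0,"fingers":0,"dx":0,"dy":0,"dz":0.1,"wz":0},{"wx":0,"wy":0,"fingers":0,"dx":0,"dy":0,"dz":0.1,"wz":0},{"wx":0,"wy":0,"fingers":0,"dx":0,"dy":0,"dz":0,"wz":0},{"wx":0,"wy":0,"fingers":0,"dx":0,"dy":0,"dz":0,"wz":0}]'

```text
time: 36.4
tcp_pos: [0.5687, -0.231, 0.0985]
tool_rot: [0.0, 0.978, 0.21, 0.0]
ft_force: [0.2, 0.2, -4.0]
gripper_width: 0.0138
finger_force: 30.0
```

```bash
python3 -c "
from h import *
st();robot.capture('wrist');st()"
```

```text
t 36.4 tcp [ 0.5687 -0.231   0.0985] x [ 0.912  0.41  -0.   ] z [ 0. -0. -1.] yaw(x) 0.4227 q [-0.32  0.6   0.82  1.88 -0.55  0.91 -0.37] F [ 0.2  0.2 -4. ] M [-0.045  0.204  0.008] w 0.0138
t 36.45 tcp [ 0.5687 -0.231   0.0985] x [ 0.912  0.41  -0.   ] z [ 0. -0. -1.] yaw(x) 0.4227 q [-0.32  0.6   0.82  1.88 -0.55  0.91 -0.37] F [-0.9  1.5 -3.6] M [-0.063  0.157 -0.043] w 0.0135
```

Call:
drive_tool --commands '[{"wx":0,"wy":0,"fingers":0,"dx":0,"dy":0,"dz":0.05,"wz":0},{"wx":0,"wy":0,"fingers":0,"dx":0,"dy":0,"dz":0.05,"wz":0},{"wx":0,"wy":0,"fingers":0,"dx":0,"dy":0,"dz":0.05,"wz":0},{"wx":0,"wy":0,"fingers":0,"dx":0,"dy":0,"dz":0,"wz":0}]'

```text
time: 36.85
tcp_pos: [0.5689, -0.2311, 0.0983]
tool_rot: [-0.0, 0.978, 0.21, 0.001]
ft_force: [-5.5, 4.9, 20.7]
gripper_width: 0.0137
finger_force: 30.0
```

```bash
python3 -c "
from h import *
st();robot.capture('wrist');st()"
```

```text
t 36.85 tcp [ 0.5689 -0.2311  0.0983] x [0.912 0.41  0.001] z [ 0.001  0.001 -1.   ] yaw(x) 0.4226 q [-0.32  0.6   0.82  1.88 -0.55  0.9  -0.37] F [-5.5  4.9 20.7] M [1.131 1.845 0.031] w 0.0137
t 36.9 tcp [ 0.569  -0.2311  0.0983] x [0.912 0.41  0.001] z [ 0.001  0.001 -1.   ] yaw(x) 0.4226 q [-0.32  0.6   0.82  1.88 -0.55  0.9  -0.37] F [-6.8  4.6 20.3] M [ 1.069  1.88  -0.022] w 0.0139
```

Contact, so the key is standing on the board. I'll ease off 1 mm, open and retreat upward.

Call:
drive_tool --commands '[{"wx":0,"wy":0,"fingers":0,"dx":0,"dy":0,"dz":-0.12,"wz":0},{"wx":0,"wy":0,"fingers":0,"dx":0,"dy":0,"dz":0,"wz":0},{"wx":0,"wy":0,"fingers":4,"dx":0,"dy":0,"dz":0,"wz":0},{"wx":0,"wy":0,"fingers":6,"dx":0,"dy":0,"dz":0,"wz":0},{"wx":0,"wy":0,"fingers":6,"dx":0,"dy":0,"dz":0,"wz":0},{"wx":0,"wy":0,"fingers":6,"dx":0,"dy":0,"dz":0,"wz":0},{"wx":0,"wy":0,"fingers":6,"dx":0,"dy":0,"dz":0,"wz":0},{"wx":0,"wy":0,"fingers":6,"dx":0,"dy":0,"dz":-1.5,"wz":0},{"wx":0,"wy":0,"fingers":6,"dx":0,"dy":0,"dz":-3,"wz":0},{"wx":0,"wy":0,"fingers":6,"dx":0,"dy":0,"dz":-4,"wz":0},{"wx":0,"wy":0,"fingers":6,"dx":0,"dy":0,"dz":-4,"wz":0},{"wx":0,"wy":0,"fingers":6,"dx":0,"dy":0,"dz":-4,"wz":0}]'

```text
time: 38.1
tcp_pos: [0.5682, -0.2313, 0.2659]
tool_rot: [0.0, 0.978, 0.209, 0.0]
ft_force: [-0.2, 1.0, 0.6]
gripper_width: 0.06
finger_force: 0.0
```

Call:
drive_tool --commands '[{"wx":0,"wy":0,"fingers":6,"dx":-3,"dy":0,"dz":-3,"wz":0},{"wx":0,"wy":0,"fingers":6,"dx":-3,"dy":0,"dz":-2,"wz":0},{"wx":0,"wy":0,"fingers":6,"dx":0,"dy":0,"dz":0,"wz":0},{"wx":0,"wy":0,"fingers":6,"dx":0,"dy":0,"dz":0,"wz":0}]'

```text
time: 38.5
tcp_pos: [0.5138, -0.2558, 0.3144]
tool_rot: [-0.0, 0.978, 0.209, 0.001]
ft_force: [-0.5, 0.5, -0.4]
gripper_width: 0.0604
finger_force: 0.0
```

```bash
python3 -c "
from nuts import *
s=st();im=robot.capture('wrist')[:,:,::-1];cv2.imwrite('pics/w9.png',im)"
```

```text
t 38.5 tcp [ 0.5138 -0.2558  0.3144] x [0.912 0.41  0.002] z [ 0.002  0.001 -1.   ] yaw(x) 0.422 q [-0.49  0.29  1.06  1.76 -0.27  1.25 -0.52] F [-0.5  0.5 -0.4] M [-0.022  0.114  0.037] w 0.0604
```

View pics/w9.png

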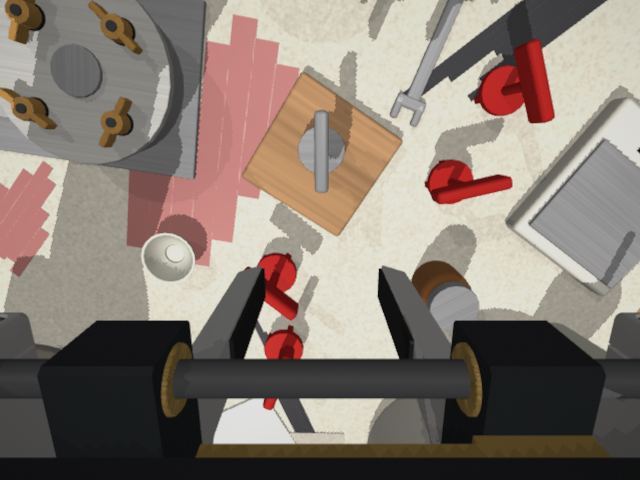

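The key stands upright in the middle of the board at (321,150), the four nuts are turned, and the other things look untouched.

```bash
python3 -c "
from cell import robot
print(robot.hand_in())"
```

```text
the job is handed in; nothing more can be done
None
```

I tightened all four nuts with the key in cross order (1, 3, 2, 4) in two rounds: about 25–27° each in the first (nut 3 not measured), then firm at about 0.3–0.4 N m. The key is back upright on the board, and I handed the job in at about 38.5 s; no verdict came back.

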